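Load the microscope sample carrier and bring up its light

ROBOT

A 6-joint arm with a two-finger parallel gripper is mounted at the origin on the work surface. World frame = base frame: x ahead of the robot, y to its left, z up, the work surface at z = 0. Lengths are in m, angles in degrees, forces in N, time in s.
With the tool pointing down it reaches from about 0.425 to 0.95 m from the base axis. Payload 3.5 kg.
Tool frame: the origin (TCP) lies midway between the tips of the shut fingers; the grasp point (between the pads) lies 19 mm behind it; z points along the fingers, y is the line along which they close (so a half turn about z gives the same grasp; the last joint's range is limited). The gripper opens to 85 mm and grips with 20 to 120 N. Pads are 22 mm wide; open, the fingers measure 114 mm over their backs; the gripper's body (76 mm by 85 mm) begins 54 mm behind the grasp point. The pads swing forward as they close: fully open they stand 13 mm farther back than shut.
Start: joints at [-73.625, 16.404, 90.338, -0, 73.258, -8.594], TCP at [0.285, -0.612, 0.231] pointing down, gripper open.
Joint ranges: [-158.93, 158.93], [-51.34, 127.21], [12.03, 142.37], [-87.48, 267.48], [13.55, 161.25], [-162.69, 162.69]. Speed limits (degrees/s): [159.86, 159.86, 180, 180, 180, 180].

INTERFACE

Orientations are given as a 3x3 rotation matrix whose columns are the frame's x, y, z axes.
In Python, from bench import read_state, snapshot, calibration, workorder, trace, landmark_of gives the robot as it stands.
- The arm moves only by the tool jog_arm, never from a script. Its argument "steps" is a list of rows, each an object with "gripper": the closure, from 0 (fully open) to 1 (shut); "translation": the shift along the tool's x, y, z in mm, a list of three; "rot": the turn, a rotation vector about the tool's x, y, z in degrees, a list of three. In form: [{"gripper": gripper, "translation": [tx, ty, tz], "rot": [ax, ay, az]}, ...]. A call has exactly 5 rows; each row shifts and turns the commanded pose from where the row before left it, along the tool's axes as they then stand; what a row does not reach is not made up. A row lasts 1/12 s, in which the tool goes at most 41.7 mm and 7.16 degrees, less where a joint would pass 70% of its speed; a pose out of reach is approached as far as the arm can. A call with a gripper value outside its range is refused whole. The fingers move at their own pace and stop on an object; "squeeze" is the grip in N (left out, the last holds). Time passes only in rows, so rows that do not move let the fingers close, or fill a call up. It gives the time, the measured TCP pose, the force, the opening and the grip force at its end, in the units of the state.
- read_state(): the state, without advancing time (a new reading comes with each control period).
- snapshot(name): name is "scene" or "side" or "wrist"; returns the picture (384x512x3 uint8, red, green, blue); there is no depth.
- calibration(name): a dict with "camera_matrix" (3x3 intrinsics, pixels), "origin" and "rotation" of the camera in the world. Camera axes: x right, y down, z forward; pixel columns grow to the right and rows downward; lengths in m; the calibration is good to about 2 mm. A picture is of the moment at which its call begins: read the wrist's pose just before it. calibration takes no time and is no camera call; for the wrist camera it gives the pose at the moment of the call.
- workorder.hand_in(): hands the job in; it is judged then, once.
Trained networks look in the newest picture that a camera, given by its name, has taken for a name from the list of things; names that differ only in an ending like _2 or _b are one class to them, and where a whole thing is asked for, a point or a joint stands for the part that bears it (a point fixed in the world has none). Each returns a list of dicts, best first, with "score" (0 to 1); they miss things now and then, are a little off and sometimes report something else, mostly with a low value. They report only what shows in the picture. A call takes as long as a camera call. They do not tell look-alikes from the thing itself.
- trace(query, camera): "pixels" (384x512 bool, what is visible of it).
- landmark_of(query, camera): "point" ([x, y, z] in m, in world coordinates, good to about 4 mm: a listed point, or the origin of a listed thing).
The state is a dict: "clock": time; "qpos": joint angles; "qvel": joint speeds; "joint_efforts": joint torques, N m; "eef_pos": TCP position; "orientation": TCP orientation; "force": force on the tool from outside, world axes, zero at the start; "torque": the same for the moment, N m; "finger_gap": finger opening in m; "gripper_force": force on a finger pad.
Only numpy, scipy, OpenCV 4.12 (cv2) and the standard library are available. Lean on these libraries where they do the work, as an engineer would, in place of code of your own. Each camera call takes 0.05 s, during which the arm holds its last target. There are 200 camera calls.

TASK

Get the sediment blocks ready for the microscope: take the blue dust cover off the carrier and hang it by the eye in its yellow tab on the peg of the hook stand, then seat every sediment block on the table flat and square in a carrier pocket of its own. Only when all of them are seated, turn the light dial clockwise until its white pointer stands on the green tick; leave the other things on the bench alone.

Things in the scene. Friction and masses are not known exactly. Their poses are not given: they have to be found in the camera images.
- carrier: fixed aluminium sample carrier, 100 x 262 mm, five pockets with blue floors in one row along its y. Origin: centre of its underside on the table, z up. Pocket floor 6 mm above the table; each pocket 70 mm (carrier x) by 42 mm (carrier y), pockets 48 mm apart; walls 6 mm thick, their peaked tops (45 degree lead-ins) 17 mm above the table
- pocket1 (a point): centre of the floor of pocket 1 of the carrier, 6 mm above the table; axes as the carrier (pocket 1 at the carrier's -y end, 5 at +y). Any block fits any pocket
- pocket2 (a point): centre of the floor of pocket 2 of the carrier, 6 mm above the table; axes as the carrier (pocket 1 at the carrier's -y end, 5 at +y). Any block fits any pocket
- pocket3 (a point): centre of the floor of pocket 3 of the carrier, 6 mm above the table; axes as the carrier (pocket 1 at the carrier's -y end, 5 at +y). Any block fits any pocket
- pocket4 (a point): centre of the floor of pocket 4 of the carrier, 6 mm above the table; axes as the carrier (pocket 1 at the carrier's -y end, 5 at +y). Any block fits any pocket
- pocket5 (a point): centre of the floor of pocket 5 of the carrier, 6 mm above the table; axes as the carrier (pocket 1 at the carrier's -y end, 5 at +y). Any block fits any pocket
- block1: resin-cast sediment block on the table: white base 66 x 38 x 14 mm (x, y, z) with dark gritty top; across its middle an orange grip rib 14 mm (x) by 30 mm (y), 14 to 36 mm above the underside, to be pinched along the block's x. About 90 g. Origin: centre of the underside, z up. Fits a pocket either way round with 2 mm play a side. Three to five of the blocks are there, the rest absent
- block2: resin-cast sediment block on the table: white base 66 x 38 x 14 mm (x, y, z) with dark gritty top; across its middle an orange grip rib 14 mm (x) by 30 mm (y), 14 to 36 mm above the underside, to be pinched along the block's x. About 90 g. Origin: centre of the underside, z up. Fits a pocket either way round with 2 mm play a side. Three to five of the blocks are there, the rest absent
- block3: resin-cast sediment block on the table: white base 66 x 38 x 14 mm (x, y, z) with dark gritty top; across its middle an orange grip rib 14 mm (x) by 30 mm (y), 14 to 36 mm above the underside, to be pinched along the block's x. About 90 g. Origin: centre of the underside, z up. Fits a pocket either way round with 2 mm play a side. Three to five of the blocks are there, the rest absent
- block4: resin-cast sediment block on the table: white base 66 x 38 x 14 mm (x, y, z) with dark gritty top; across its middle an orange grip rib 14 mm (x) by 30 mm (y), 14 to 36 mm above the underside, to be pinched along the block's x. About 90 g. Origin: centre of the underside, z up. Fits a pocket either way round with 2 mm play a side. Three to five of the blocks are there, the rest absent
- block5: resin-cast sediment block on the table: white base 66 x 38 x 14 mm (x, y, z) with dark gritty top; across its middle an orange grip rib 14 mm (x) by 30 mm (y), 14 to 36 mm above the underside, to be pinched along the block's x. About 90 g. Origin: centre of the underside, z up. Fits a pocket either way round with 2 mm play a side. Three to five of the blocks are there, the rest absent
- cover: blue dust cover, 160 g, lying loose over the pockets at the start, long side along the carrier: plate 76 x 215 x 4 mm (x, y, z) with a yellow upright tab in its middle, 8 mm thick (x), 50 mm wide (y), up to 66 mm above the underside, pierced along x by an eye 28 x 28 mm. Origin: centre of the underside, z up. Grip the tab by its two side edges (along y): the peg then passes between the fingers
- cover_eye (a point): centre of the eye in the cover's tab, 40 mm above the cover's underside; axes as the cover, the hole runs along x
- hook: fixed stand with a level steel peg along its x, 10 mm thick, axis 140 mm above the table. Origin: on the table below the hanging place, z up. The peg ends in a red ball 16 mm across centred at x = -40 mm and springs from an upright 16 mm thick, 160 mm tall, at x = +65 mm. Foot 100 x 100 x 12 mm, centred at x = +85 mm. The hung cover's eye has its centre 9 mm below the peg axis, near x = 0
- dimmer: fixed white light control box 130 x 130 x 38 mm with a round scale on top: eleven ticks 0.46 rad apart, ten thin black ones and in the middle one thick green one. Origin: centre of its underside on the table, z up. The dial stands on the scale's centre
- dial (a joint): angle of the black light dial in rad, growing clockwise seen from above, 0 to 4.6: at 0 its white pointer line points along the box's -x (first tick), at 2.3 to the green tick. Starts between 0 and 0.7; turns with light friction (about 0.04 N m) and stays where it is left
- dial_grip (a point): on the dial's axis, 75 mm above the table, at the height to grip; axes turn with the dial. The dial is a disc 56 mm across (top 52 mm above the table) carrying a bar grip 14 mm thick (y) and 53 mm long (x), top 82 mm above the table, with the white pointer line on top of its -x half
- dish: glass dish 68 mm across, 18 mm high, in the row of blocks: leave alone. Origin: centre of underside
- jar: amber jar with blue lid, 70 mm across, 90 mm high: leave alone. Origin: centre of underside
- wash_bottle: white bottle with red cap 68 mm across, 170 mm high: leave alone. Origin: centre of underside
- sample_jar: pale jar with white lid, 60 mm across, 75 mm high: leave alone. Origin: centre of underside
- spatula: flat spatula with wooden handle, about 200 mm long, lying on the table: leave alone
Mind the look-alikes: they are no part of the job. What is shaped like the block4 but brown or turquoise is not meant. Leave any turquoise look-alike of the cover alone.

How it is judged:
By the outcome, as a careful person would: the job done as asked, in the order asked, and still so for the second after the job is handed in, with the robot touching nothing.
Of block1, block2, block3, block4, block5 only 3 to 5 are there at a start; the rules pass over those that are not, and their reading is None.
At some moment in a run one of block1, block2, block3, block4, block5 may be knocked a few centimetres aside while the robot is not near it.
Once in a run the grip may slacken for a moment while it holds something.
It also fails if it takes over 208 s, if anything falls off the work surface, if the arm or the gripper's body presses on something with over 40 N, if the wrist force passes 120 N, or if a joint passes its speed limit or range.

## Working session

There is one attempt and no reset: what is moved stays moved. The work goes in short steps, Python scripts to look and compute and a tool call to move; the robot and the scene stay as the last step left them, time stands still between calls to the robot, and variables do not carry over. Pictures are saved under pics/ and viewed, at most 14 in all, crops included, and the job is handed in when it is done.

Besides the shell and the picture viewer there is one more tool, called after "Request:" in YAML: its name, and indented under it one key for each argument. jog_arm: Moves the arm, as the interface text tells. Its arguments: {"type":"object","properties":{"steps":{"type":"array"},"squeeze":{"type":"number"}},"required":["steps"]}

```bash
ls; mkdir -p pics
python3 - <<'E'
from bench import *
import cv2,numpy as np
np.set_printoptions(precision=4,suppress=True)
s=read_state();print(s['clock'],s['eef_pos'],s['orientation'],s['finger_gap'])
for c in ['scene','side']:
    im=snapshot(c);cv2.imwrite(f'pics/{c}0.png',im[:,:,::-1])
    k=calibration(c);print(c,k)
    for q in ['carrier','pocket1','pocket5','block1','cover','cover_eye','hook','dimmer','dial_grip','dish']:
        print(q,[(np.round(d['point'],3).tolist(),round(d['score'],2)) for d in landmark_of(q,c)])
a=cv2.imread('pics/scene0.png');cv2.imwrite('pics/scene0b.png',cv2.resize(a,(800,600)))
a=cv2.imread('pics/side0.png');cv2.imwrite('pics/side0b.png',cv2.resize(a,(800,600)))
E
```

```text
pics
0.0 [ 0.2848 -0.6113  0.2299] [[ 0.9065  0.4221 -0.0007]
 [ 0.4221 -0.9065  0.0023]
 [ 0.0004 -0.0024 -1.    ]] 0.0851134943871058
scene {'camera_matrix': array([[464.7628,   0.    , 251.9058],
       [  0.    , 464.7628, 202.025 ],
       [  0.    ,   0.    ,   1.    ]]), 'origin': array([1.7813, 0.2288, 1.3716]), 'rotation': array([[-0.173 ,  0.7098, -0.6828],
       [ 0.9848,  0.1123, -0.1328],
       [-0.0176, -0.6954, -0.7184]])}
carrier [([0.628, -0.026, 0.0], 0.61), ([0.473, -0.058, -0.001], 0.18)]
pocket1 [([0.63, -0.074, 0.005], 0.97), ([0.627, 0.027, 0.006], 0.89), ([0.626, 0.068, 0.007], 0.81), ([0.624, -0.126, 0.008], 0.77), ([0.627, -0.028, 0.003], 0.71), ([0.619, 0.295, -0.0], 0.56)]
pocket5 [([0.63, -0.074, 0.005], 0.97), ([0.627, 0.027, 0.006], 0.89), ([0.626, 0.068, 0.007], 0.81), ([0.624, -0.126, 0.008], 0.77), ([0.627, -0.028, 0.003], 0.71), ([0.619, 0.295, -0.0], 0.56)]
block1 [([0.359, 0.093, 0.003], 0.63), ([0.456, -0.164, 0.002], 0.62), ([0.476, -0.062, 0.0], 0.6), ([0.37, -0.018, 0.002], 0.53)]
cover [([0.63, -0.29, -0.001], 0.71), ([0.63, -0.024, 0.021],
[... 934 characters left out ...]
.01], 0.88), ([0.629, 0.023, 0.004], 0.77), ([0.63, -0.075, 0.008], 0.72), ([0.623, 0.067, 0.006], 0.55)]
block1 [([0.366, -0.018, 0.001], 0.62), ([0.474, -0.061, -0.003], 0.55), ([0.358, 0.094, 0.0], 0.53), ([0.486, 0.042, 0.003], 0.51), ([0.454, -0.167, -0.001], 0.48)]
cover [([0.628, -0.026, 0.021], 0.73), ([0.469, -0.5, -0.002], 0.57)]
cover_eye [([0.627, -0.027, 0.057], 0.81), ([0.295, -0.301, 0.041], 0.62), ([0.628, -0.288, 0.077], 0.24)]
hook [([0.618, 0.295, 0.002], 0.78), ([0.453, -0.169, -0.005], 0.28)]
dimmer [([0.629, -0.288, 0.003], 0.89), ([0.626, -0.075, 0.007], 0.7)]
dial_grip [([0.45, 0.178, -0.001], 0.56), ([0.624, -0.287, 0.08], 0.45)]
dish [([0.447, 0.177, -0.002], 0.63)]
```

View pics/scene0b.png

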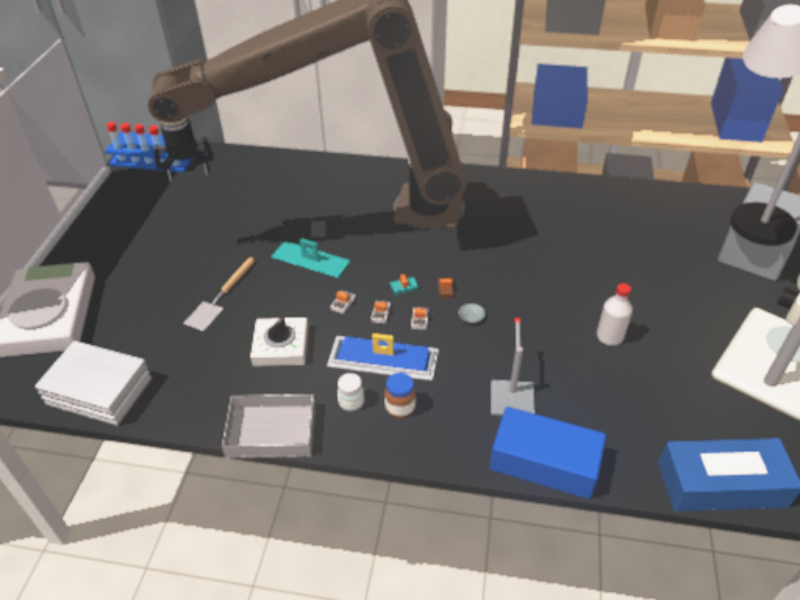

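View pics/side0b.png

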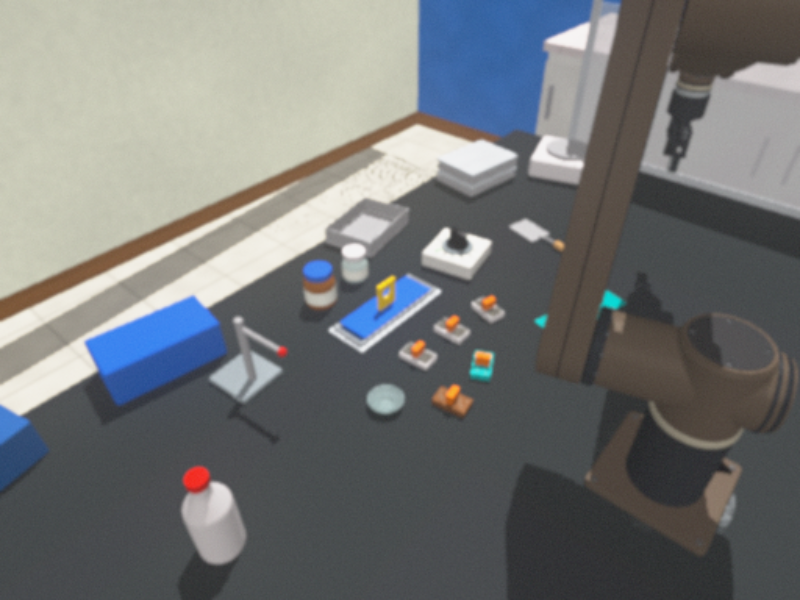

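The pictures show three true blocks (white base) at about (343,300), (381,311) and (420,317) in the scene view. The turquoise one is at (404,285) and the brown one at (446,287). The cover lies on the carrier with its tab at (383,345), the hook's red ball is at (518,320) and the dial is at (280,330).

Request:
jog_arm:
  steps:
    - {"gripper":0,"translation":[0,0,-24],"rot":[0,0,5]}
    - {"gripper":0,"translation":[0,0,-24],"rot":[0,0,5]}
    - {"gripper":0,"translation":[0,0,-24],"rot":[0,0,5]}
    - {"gripper":0,"translation":[0,0,-24],"rot":[0,0,5]}
    - {"gripper":0,"translation":[0,0,-24],"rot":[0,0,5]}
  squeeze: 40

```text
clock: 1.52
eef_pos: [0.2849, -0.6118, 0.3525]
orientation: [[1.0, -0.005, -0.0], [-0.005, -1.0, 0.0], [-0.0, -0.0, -1.0]]
force: [1.5, -0.2, -1.0]
finger_gap: 0.0853
gripper_force: 0.0
```

```bash
cat > h.py <<'E'
from bench import *
import cv2,numpy as np
np.set_printoptions(precision=4,suppress=True)
def st():
    s=read_state();R=np.array(s['orientation']);print('t',round(s['clock'],2),'pos',np.array(s['eef_pos']),'yaw',np.degrees(np.arctan2(R[1,0],R[0,0])).round(2),'tilt',R[:2,2],'gap',s['finger_gap'],'F',np.array(s['force']),s['gripper_force']);return s
def pic(c,name,box=None,w=800):
    im=snapshot(c);cv2.imwrite(f'pics/{name}_raw.png',im[:,:,::-1])
    a=im[:,:,::-1]
    if box: a=a[box[1]:box[3],box[0]:box[2]]
    f=min(w/a.shape[1],600/a.shape[0]);cv2.imwrite(f'pics/{name}.png',cv2.resize(a,None,fx=f,fy=f,interpolation=cv2.INTER_CUBIC))
    return im,calibration(c)
def toworld(px,k,z):
    px=np.atleast_2d(np.array(px,float));K=k['camera_matrix'];d=np.c_[px,np.ones(len(px))]@np.linalg.inv(K).T@np.array(k['rotation']).T
    o=np.array(k['origin']);return o+d*((z-o[2])/d[:,2])[:,None]
def topix(P,k):
    q=(np.atleast_2d(P)-k['origin'])@np.array(k['rotation']);q=q@k['camera_matrix'].T;return q[:,:2]/q[:,2:]
def lm(q,c): 
    for d in landmark_of(q,c): print(q,np.round(d['point'],4),round(d['score'],2))
E
python3 -c "
from h import *
st();k=calibration('wrist');print(k)"
```

```text
t 1.52 pos [ 0.2849 -0.6118  0.3525] yaw -0.28 tilt [-0.      0.0001] gap 0.08526846945316782 F [ 1.5487 -0.1826 -0.9747] 0.0
{'camera_matrix': array([[275.8433,   0.    , 262.3191],
       [  0.    , 275.8433, 195.1001],
       [  0.    ,   0.    ,   1.    ]]), 'origin': array([ 0.3626, -0.6105,  0.4958]), 'rotation': array([[-0.0046, -0.9533, -0.302 ],
       [-1.    ,  0.0046,  0.001 ],
       [ 0.0005,  0.302 , -0.9533]])}
```

Request:
jog_arm:
  steps:
    - {"gripper":0,"translation":[15.5,-37,0],"rot":[0,0,0]}
    - {"gripper":0,"translation":[15.5,-37,0],"rot":[0,0,0]}
    - {"gripper":0,"translation":[15.5,-37,0],"rot":[0,0,0]}
    - {"gripper":0,"translation":[15.5,-37,0],"rot":[0,0,0]}
    - {"gripper":0,"translation":[15.5,-37,0],"rot":[0,0,0]}

```text
clock: 1.93
eef_pos: [0.3629, -0.4252, 0.3514]
orientation: [[1.0, -0.001, 0.0], [-0.001, -1.0, -0.0], [0.0, 0.0, -1.0]]
force: [0.6, 0.1, -0.1]
finger_gap: 0.0852
gripper_force: 0.0
```

Request:
jog_arm:
  steps:
    - {"gripper":0,"translation":[15.5,-37,0],"rot":[0,0,0]}
    - {"gripper":0,"translation":[15.5,-37,0],"rot":[0,0,0]}
    - {"gripper":0,"translation":[15.5,-37,0],"rot":[0,0,0]}
    - {"gripper":0,"translation":[15.5,-37,0],"rot":[0,0,0]}
    - {"gripper":0,"translation":[15.5,-37,0],"rot":[0,0,0]}

```text
clock: 2.35
eef_pos: [0.4404, -0.2401, 0.3516]
orientation: [[1.0, -0.001, 0.001], [-0.001, -1.0, -0.001], [0.001, 0.001, -1.0]]
force: [0.4, -0.6, -0.4]
finger_gap: 0.0853
gripper_force: 0.0
```

Request:
jog_arm:
  steps:
    - {"gripper":0,"translation":[15.5,-37,0],"rot":[0,0,0]}
    - {"gripper":0,"translation":[15.5,-37,0],"rot":[0,0,0]}
    - {"gripper":0,"translation":[15.5,-37,0],"rot":[0,0,0]}
    - {"gripper":0,"translation":[15.5,-37,0],"rot":[0,0,0]}
    - {"gripper":0,"translation":[0,0,0],"rot":[0,0,0]}

```text
clock: 2.77
eef_pos: [0.5037, -0.0881, 0.3517]
orientation: [[1.0, 0.007, 0.002], [0.007, -1.0, 0.003], [0.002, -0.003, -1.0]]
force: [0.2, -1.2, 0.2]
finger_gap: 0.0856
gripper_force: 0.0
```

```bash
python3 -c "
from h import *
st();im,k=pic('wrist','w1');print(k['origin'])
for q in ['carrier','pocket1','block1','cover','cover_eye','hook','dimmer','dial_grip']: lm(q,'wrist')"
```

```text
t 2.77 pos [ 0.5037 -0.0881  0.3517] yaw 0.4 tilt [0.0016 0.0028] gap 0.08559645753793788 F [ 0.1693 -1.1913  0.1816] 0.0
[ 0.5805 -0.0887  0.4949]
pocket1 [0.6284 0.0697 0.0079] 0.81
pocket1 [ 0.6223 -0.124   0.0049] 0.67
block1 [0.3581 0.1037 0.0018] 0.86
block1 [0.4799 0.0485 0.0031] 0.78
block1 [ 0.4542 -0.1614 -0.0031] 0.65
block1 [ 0.4742 -0.0689 -0.0043] 0.64
block1 [ 0.3689 -0.0192  0.0001] 0.63
block1 [ 0.6282 -0.024   0.0537] 0.44
cover [ 0.6236 -0.0237  0.0177] 0.92
cover [ 0.2904 -0.3017  0.0007] 0.78
cover_eye [ 0.6269 -0.0245  0.0536] 0.9
cover_eye [ 0.2933 -0.2982  0.0353] 0.87
dimmer [ 0.6323 -0.2874 -0.0013] 0.66
dimmer [ 0.4692 -0.4966 -0.0026] 0.56
dial_grip [ 0.631  -0.2892  0.0773] 0.82
```

View pics/w1.png

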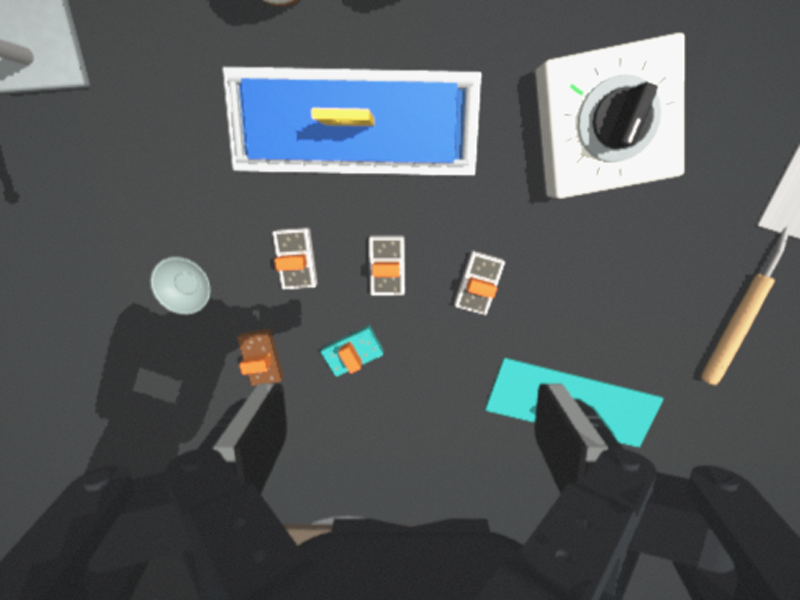

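The wrist view shows the cover's blue plate at (350,120), with the tab at (342,117). The blocks are at (294,260), (387,266) and (480,283), the dial is at (625,115) with its pointer down-left, and the green tick is at (577,90).

```bash
cat >> h.py <<'E'
def rect(mask,k,z):
    c=max(cv2.findContours(mask.astype(np.uint8),0,cv2.CHAIN_APPROX_NONE)[0],key=cv2.contourArea)[:,0]
    P=toworld(c,k,z)[:,:2]
    (cx,cy),(w,h),a=cv2.minAreaRect((P*1000).astype(np.float32))
    if w<h: w,h,a=h,w,a+90
    return np.array([cx,cy,w,h,(a+90)%180-90]).round(1)   # long axis angle
def blocks(c='wrist'):
    k=calibration(c);im=snapshot(c);hsv=cv2.cvtColor(im,cv2.COLOR_RGB2HSV)
    org=(hsv[...,1]>140)&(hsv[...,0]<20)&(hsv[...,2]>120)
    for d in trace('block1',c):
        m=d['pixels']; 
        o=m&org
        print(round(d['score'],2),'rect z14',rect(m,k,.014),'rib z36',rect(o,k,.034) if o.sum()>8 else '', 'sat',np.median(hsv[...,1][m&~org]))
E
python3 -c "
from h import *
st();k=calibration('wrist');im=snapshot('wrist')
hsv=cv2.cvtColor(im,cv2.COLOR_RGB2HSV);H,S,V=[hsv[...,i].astype(int) for i in range(3)]
for q,z in [('carrier',.017),('cover',.021),('dimmer',.038)]:
    for d in trace(q,'wrist')[:2]: print(q,d['score'],rect(d['pixels'],k,z))
yel=(abs(H-26)<6)&(S>150)&(V>120); print('tab',rect(yel,k,.083))
blue=(abs(H-112)<12)&(S>150)&(V>90); print('blue',rect(blue,k,.021))
green=(abs(H-65)<20)&(S>120)&(V>80); print('green',rect(green,k,.038))
m=np.zeros_like(blue);m[0:130,340:450]=1
w=(S<60)&(V>150)
blocks()
a=im[10:140,340:450,::-1];cv2.imwrite('pics/dial.png',cv2.resize(a,None,fx=4.5,fy=4.5,interpolation=cv2.INTER_CUBIC))
# hook in scene & side
for c in ['scene','side']:
    k2=calibration(c);im=snapshot(c);h2=cv2.cvtColor(im,cv2.COLOR_RGB2HSV);r=((h2[...,0]<6)|(h2[...,0]>174))&(h2[...,1]>150)&(h2[...,2]>100)
    p=topix([[.578,.293,.14]],k2)[0]; yy,xx=np.nonzero(r);s=np.hypot(xx-p[0],yy-p[1])<25
    b=(xx[s].mean(),yy[s].mean());print(c,'ball px',b,p,s.sum(),'ball xy',toworld([b],k2,.14))
    m=trace('hook',c)[0]['pixels'];cv2.imwrite(f'pics/hk{c}.png',im[...,::-1]);print(rect(m,k2,0))
    lm('hook',c)
"
```

```text
t 3.22 pos [ 0.502  -0.0952  0.3513] yaw -0.15 tilt [ 0.     -0.0001] gap 0.08517796248151818 F [0.6246 0.0178 0.6978] 0.0
cover 0.81 [ 304.5 -290.8  208.3   74.2   75.2]
cover 0.56 [626.9 -23.6 215.   76.   89.3]
dimmer 0.69 [ 626.8 -282.   138.9  130.4  -78.9]
tab [623.9 -27.6  49.4   7.6  89.9]
blue [627.  -25.9 221.6  73.5  89.2]
green [ 655.3 -244.3   11.     1.8   60.4]
0.9 rect z14 [483.6  45.5  69.1  44.8   3.9] rib z36 [483.2  44.4  33.5  15.2 -82.9] sat 25.0
0.8 rect z14 [476.2 -59.5  70.7  40.    0.7] rib z36 [476.1 -59.2  29.   15.7  89.9] sat 27.0
0.72 rect z14 [ 455.4 -165.9   68.2   41.2  -16.3] rib z36 [ 456.4 -165.3   32.2   16.2   75. ] sat 26.0
0.67 rect z14 [360.1  97.4  70.6  50.9   7.6] rib z36 [366.5  92.4  56.8  42.8   9.2] sat 126.0
0.62 rect z14 [368.  -16.7  68.3  42.7 -62.5] rib z36 [370.8 -16.6  33.6  18.6  26.4] sat 159.0
scene ball px (np.float64(330.2857142857143), np.float64(203.85714285714286)) [332.1284 204.6651] 7 ball xy [[0.5749 0.2861 0.14  ]]
[619.5 290.9 271.5  98.9   4.7]
hook [0.6172 0.291  0.0032] 0.91
hook [ 0.7686  0.0405 -0.0005] 0.61
hook [ 0.7722 -0.0773  0.0003] 0.36
side ball px (np.float64(180.27272727272728), np.float64(224.77272727272728)) [179.378 226.797] 22 ball xy [[0.5821 0.2865 0.14  ]]
[763.7 270.9 209.5 147.8  -1.2]
```

View pics/dial.png

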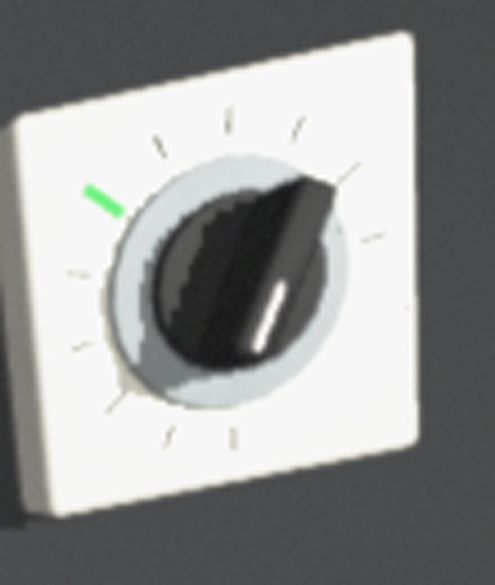

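The dial pointer is just clockwise of the first tick, which is at the bottom at (233,438). The green tick is at the upper left. Next I look at the hook from closer.

Request:
jog_arm:
  steps:
    - {"gripper":0,"translation":[0,-37,0],"rot":[0,0,0]}
    - {"gripper":0,"translation":[0,-37,0],"rot":[0,0,0]}
    - {"gripper":0,"translation":[0,-37,0],"rot":[0,0,0]}
    - {"gripper":0,"translation":[0,-37,0],"rot":[0,0,0]}
    - {"gripper":0,"translation":[0,-37,0],"rot":[0,0,0]}

```text
clock: 4.23
eef_pos: [0.5021, 0.0926, 0.3515]
orientation: [[1.0, -0.001, 0.001], [-0.001, -1.0, 0.0], [0.001, -0.0, -1.0]]
force: [0.5, -0.0, 0.9]
finger_gap: 0.086
gripper_force: 0.0
```

Request:
jog_arm:
  steps:
    - {"gripper":0,"translation":[0,-37,0],"rot":[0,0,0]}
    - {"gripper":0,"translation":[0,-37,0],"rot":[0,0,0]}
    - {"gripper":0,"translation":[0,-37,0],"rot":[0,0,0]}
    - {"gripper":0,"translation":[0,0,0],"rot":[0,0,0]}
    - {"gripper":0,"translation":[0,0,0],"rot":[0,0,0]}

```text
clock: 4.65
eef_pos: [0.502, 0.2037, 0.3511]
orientation: [[1.0, 0.003, -0.0], [0.003, -1.0, -0.0], [-0.0, 0.0, -1.0]]
force: [0.7, 0.0, -0.0]
finger_gap: 0.0855
gripper_force: 0.0
```

```bash
python3 -c "
from h import *
st();im,k=pic('wrist','w2',(60,0,400,255))
for d in trace('hook','wrist')[:2]: print(d['score'],rect(d['pixels'],k,.012))
lm('hook','wrist');lm('cover_eye','wrist');lm('cover','wrist');lm('pocket1','wrist')
np.save('kw2.npy',k,allow_pickle=True)
h2=cv2.cvtColor(im,cv2.COLOR_RGB2HSV);r=((h2[...,0]<6)|(h2[...,0]>174))&(h2[...,1]>150)&(h2[...,2]>80)
yy,xx=np.nonzero(r);print(len(xx));n,l,s,c=cv2.connectedComponentsWithStats(r.astype(np.uint8));print(s[1:],c[1:]);print(toworld(c[1:],k,.14))
H,S,V=[h2[...,i].astype(int) for i in range(3)]
yel=(abs(H-26)<6)&(S>150)&(V>120); print('tab',rect(yel,k,.083))
print('ball/upright pred px',topix([[.577,.289,.14],[.685,.293,.16]],k))
"
```

```text
t 4.65 pos [0.502  0.2037 0.3511] yaw 0.19 tilt [-0.0004 -0.0004] gap 0.08546367642014421 F [ 0.6855  0.0152 -0.0096] 0.0
0.89 [655.4 293.  164.4 102.4   4.6]
cover_eye [ 0.6288 -0.0244  0.0536] 0.96
cover [ 0.6252 -0.0276  0.0212] 0.95
cover [ 0.6192 -0.1226  0.0035] 0.22
pocket1 [ 0.6201 -0.1248  0.0054] 0.81
pocket1 [0.6296 0.0706 0.0066] 0.8
pocket1 [0.4554 0.1715 0.0011] 0.57
601
[[186 101  14  12 120]
 [  0 191  23  26 481]] [[192.7083 106.1833]
 [  9.4449 203.4615]]
[[0.5814 0.289  0.14  ]
 [0.4552 0.5475 0.14  ]]
tab [623.6  -2.1  52.5   8.6  87.6]
ball/upright pred px [[193.0108 109.9878]
 [176.8457   1.4539]]
```

View pics/w2.png

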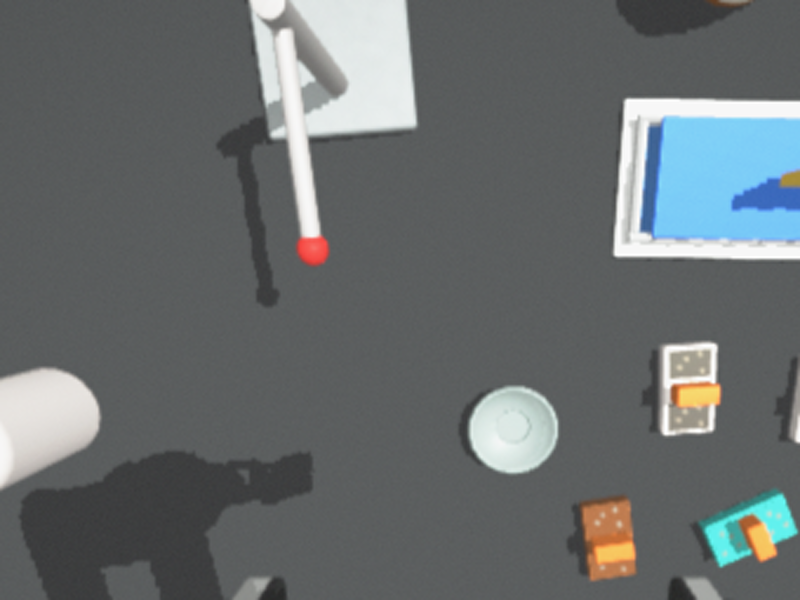

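```bash
python3 -c "
from h import *
k=np.load('kw2.npy',allow_pickle=True).item()
P=toworld([[192.7,106.2],[181.4,14.0]],k,.14);print(P);d=P[1]-P[0];print('peg yaw',np.degrees(np.arctan2(d[1],d[0])))
Q=toworld([[174.7,58.6],[236.4,54]],k,.012);print(Q);d=Q[0]-Q[1];print('foot yaw',np.degrees(np.arctan2(-d[0],d[1])))
"
```

```text
[[0.5814 0.2891 0.14  ]
 [0.6793 0.2943 0.14  ]]
peg yaw 3.088677471226319
[[0.6538 0.3428 0.012 ]
 [0.6605 0.2448 0.012 ]]
foot yaw 3.939935110006323
```

Request:
jog_arm:
  steps:
    - {"gripper":0,"translation":[21,38,0],"rot":[0,0,0]}
    - {"gripper":0,"translation":[21,38,0],"rot":[0,0,0]}
    - {"gripper":0,"translation":[21,38,0],"rot":[0,0,0]}
    - {"gripper":0,"translation":[21,38,20],"rot":[0,0,0]}
    - {"gripper":0,"translation":[21,38,20],"rot":[0,0,0]}

```text
clock: 5.37
eef_pos: [0.6007, 0.0233, 0.318]
orientation: [[1.0, -0.002, 0.004], [-0.002, -1.0, -0.001], [0.004, 0.0, -1.0]]
force: [-0.3, -0.3, 0.9]
finger_gap: 0.0855
gripper_force: 0.0
```

Request:
jog_arm:
  steps:
    - {"gripper":0,"translation":[20,40,31],"rot":[0,0,0]}
    - {"gripper":0,"translation":[0,0,40],"rot":[0,0,0]}
    - {"gripper":0,"translation":[0,0,40],"rot":[0,0,0]}
    - {"gripper":0,"translation":[0,0,40],"rot":[0,0,0]}
    - {"gripper":0,"translation":[0,0,20],"rot":[0,0,0]}

```text
clock: 5.78
eef_pos: [0.6115, -0.0056, 0.1467]
orientation: [[1.0, -0.003, -0.008], [-0.003, -1.0, 0.001], [-0.008, -0.001, -1.0]]
force: [-1.0, -0.2, 0.2]
finger_gap: 0.0852
gripper_force: 0.0
```

```bash
python3 -c "
from h import *
st();im,k=pic('wrist','w3')
h2=cv2.cvtColor(im,cv2.COLOR_RGB2HSV)
H,S,V=[h2[...,i].astype(int) for i in range(3)]
yel=(abs(H-26)<6)&(S>150)&(V>120); print('tab',rect(yel,k,.083));lm('cover_eye','wrist')
"
```

```text
t 5.78 pos [ 0.6115 -0.0056  0.1467] yaw -0.19 tilt [-0.0084  0.0015] gap 0.08524269487478371 F [-0.9751 -0.2108  0.1871] 0.0
tab [636.3 -22.   46.6  12.5  89.9]
cover_eye [ 0.6276 -0.0225  0.0558] 0.79
cover_eye [ 0.772  -0.0703 -0.0041] 0.16
```

View pics/w3.png

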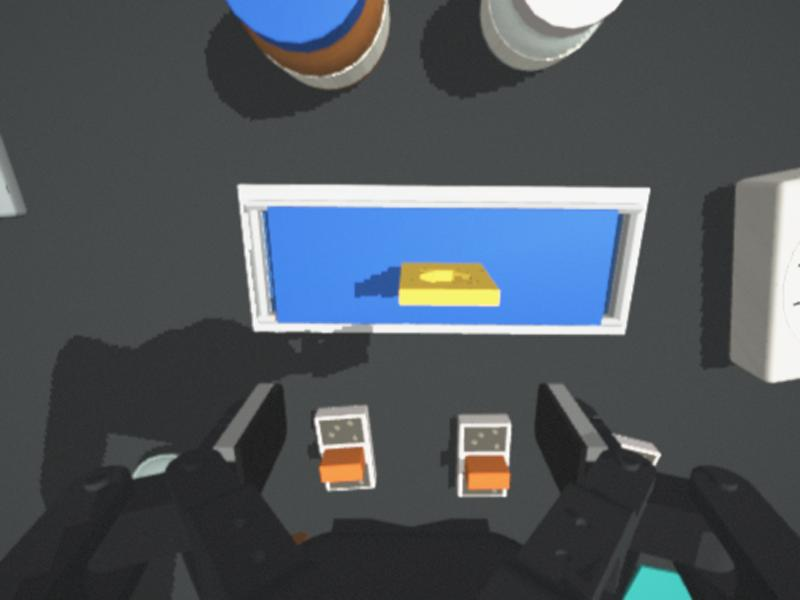

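The yellow tab's top face is at (449,297), between the fingers but nearer the right one. The arm hasn't settled yet.

```bash
python3 -c "
from h import *
st();im,k=pic('wrist','w3')
h2=cv2.cvtColor(im,cv2.COLOR_RGB2HSV)
H,S,V=[h2[...,i].astype(int) for i in range(3)]
yel=(abs(H-26)<6)&(S>150)&(V>200); print('tab',rect(yel,k,.083))
"
```

```text
t 5.88 pos [ 0.611  -0.005   0.1469] yaw -0.15 tilt [-0.0109  0.0019] gap 0.08574204857006242 F [-0.3935  0.3021 -0.1655] 0.0
tab [639.6 -21.   24.6   7.   87.9]
```

Request:
jog_arm:
  steps:
    - {"gripper":0,"translation":[16,20,0],"rot":[0,0.6,0]}
    - {"gripper":0,"translation":[0,0,30],"rot":[0,0,0]}
    - {"gripper":0,"translation":[0,0,0],"rot":[0,0,0]}
    - {"gripper":0,"translation":[0,0,0],"rot":[0,0,0]}
    - {"gripper":0,"translation":[0,0,0],"rot":[0,0,0]}

```text
clock: 6.35
eef_pos: [0.632, -0.0245, 0.1252]
orientation: [[1.0, -0.001, 0.013], [-0.001, -1.0, -0.0], [0.013, 0.0, -1.0]]
force: [-0.5, -0.2, 0.5]
finger_gap: 0.0853
gripper_force: 0.0
```

Request:
jog_arm:
  steps:
    - {"gripper":0,"translation":[0,0,20],"rot":[0,0,0]}
    - {"gripper":0,"translation":[0,0,20],"rot":[0,0,0]}
    - {"gripper":0,"translation":[0,0,20],"rot":[0,0,0]}
    - {"gripper":0,"translation":[0,0,18],"rot":[0,0,0]}
    - {"gripper":0,"translation":[0,0,0],"rot":[0,0,0]}

```text
clock: 6.77
eef_pos: [0.63, -0.0237, 0.0428]
orientation: [[1.0, -0.0, 0.006], [-0.0, -1.0, 0.001], [0.006, -0.001, -1.0]]
force: [-1.1, 0.0, -0.3]
finger_gap: 0.0853
gripper_force: 0.0
```

Request:
jog_arm:
  steps:
    - {"gripper":1,"translation":[0,0,0],"rot":[0,0,0]}
    - {"gripper":1,"translation":[0,0,0],"rot":[0,0,0]}
    - {"gripper":1,"translation":[0,0,0],"rot":[0,0,0]}
    - {"gripper":1,"translation":[0,0,0],"rot":[0,0,0]}
    - {"gripper":1,"translation":[0,0,0],"rot":[0,0,0]}

```text
clock: 7.18
eef_pos: [0.6335, -0.0246, 0.0476]
orientation: [[1.0, -0.0, 0.015], [-0.0, -1.0, -0.001], [0.015, 0.001, -1.0]]
force: [-0.5, -0.4, 6.8]
finger_gap: 0.0493
gripper_force: 41.5
```

```bash
python3 -c "
from h import *
st();pic('wrist','w4')
"
```

```text
t 7.18 pos [ 0.6335 -0.0246  0.0476] yaw -0.02 tilt [ 0.0145 -0.0007] gap 0.04932612621164304 F [-0.4674 -0.4407  6.7686] 41.48932546377182
```

View pics/w4.png

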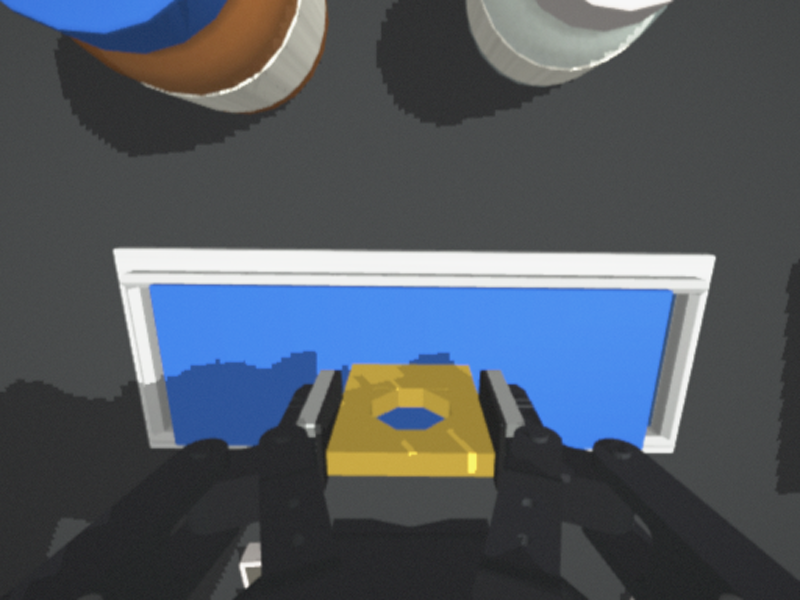

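The fingers hold the tab at both side edges, with the eye visible between them at (410,408). Now I lift.

Request:
jog_arm:
  steps:
    - {"gripper":1,"translation":[0,0,-10],"rot":[0,0,0]}
    - {"gripper":1,"translation":[0,0,-20],"rot":[0,0,0]}
    - {"gripper":1,"translation":[0,0,-30],"rot":[0,0,0]}
    - {"gripper":1,"translation":[0,0,-30],"rot":[0,0,0]}
    - {"gripper":1,"translation":[0,0,-10],"rot":[0,0,0]}
  squeeze: 60

```text
clock: 7.65
eef_pos: [0.6332, -0.0248, 0.1504]
orientation: [[1.0, -0.001, 0.019], [-0.0, -1.0, -0.002], [0.019, 0.002, -1.0]]
force: [1.1, -0.2, 0.1]
finger_gap: 0.0486
gripper_force: 62.2
```

Request:
jog_arm:
  steps:
    - {"gripper":1,"translation":[0,0,0],"rot":[0,0,0]}
    - {"gripper":1,"translation":[0,0,0],"rot":[0,0,0]}
    - {"gripper":1,"translation":[0,0,0],"rot":[0,0,0]}
    - {"gripper":1,"translation":[0,0,0],"rot":[0,0,0]}
    - {"gripper":1,"translation":[0,0,0],"rot":[0,0,0]}

```text
clock: 8.07
eef_pos: [0.6295, -0.0241, 0.1422]
orientation: [[1.0, -0.001, 0.006], [-0.001, -1.0, 0.001], [0.006, -0.001, -1.0]]
force: [-0.1, 0.5, -0.9]
finger_gap: 0.0488
gripper_force: 62.1
```

```bash
python3 -c "
from h import *
st();im,k=pic('side','s1',(150,100,400,290));lm('cover_eye','side');lm('cover','side')
im,k=pic('wrist','w5');lm('cover_eye','wrist');lm('cover','wrist');snapshot('scene');lm('cover_eye','scene');st()
"
```

```text
t 8.07 pos [ 0.6295 -0.0241  0.1422] yaw -0.03 tilt [0.0063 0.0008] gap 0.04876199073259991 F [-0.1471  0.4892 -0.9269] 62.13377237319946
cover_eye [ 0.6221 -0.0283  0.1542] 0.7
cover [ 0.623  -0.025   0.1137] 0.59
cover [ 0.295  -0.2988 -0.0002] 0.48
cover_eye [ 0.6269 -0.0238  0.0013] 0.73
cover [ 0.621  -0.0222  0.1121] 0.75
cover_eye [ 0.2951 -0.2981  0.0436] 0.93
cover_eye [ 0.6185 -0.0291  0.1554] 0.8
t 8.47 pos [ 0.6308 -0.0244  0.1447] yaw -0.03 tilt [ 0.0105 -0.    ] gap 0.04905287852187325 F [ 0.5569 -0.2186 -1.709 ] 62.13112145662308
```

View pics/s1.png

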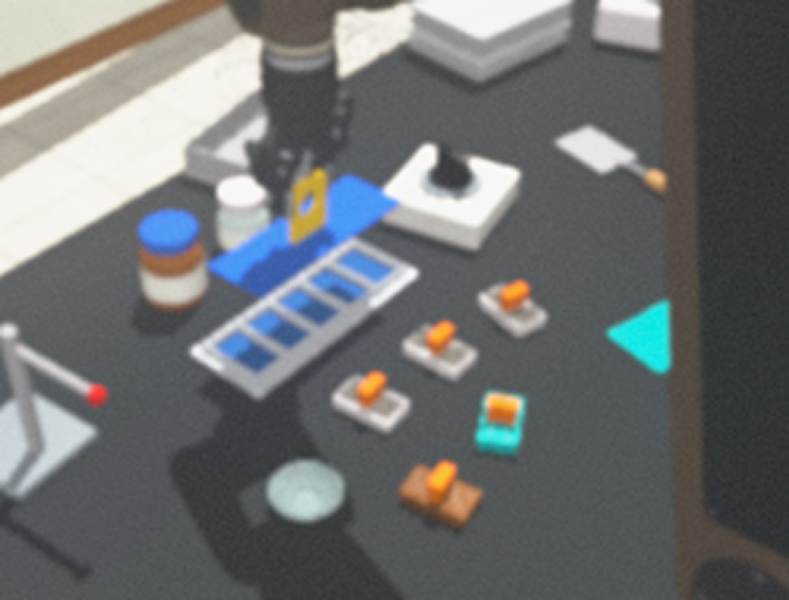

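Request:
jog_arm:
  steps:
    - {"gripper":1,"translation":[-20,-10,0],"rot":[0,0,0]}
    - {"gripper":1,"translation":[-25,-25,0],"rot":[0,0,0]}
    - {"gripper":1,"translation":[-25,-30,0],"rot":[0,0,0]}
    - {"gripper":1,"translation":[-25,-30,0],"rot":[0,0,0]}
    - {"gripper":1,"translation":[0,-37,0],"rot":[0,0,0]}

```text
clock: 8.88
eef_pos: [0.5308, 0.1081, 0.142]
orientation: [[1.0, -0.002, 0.004], [-0.002, -1.0, -0.001], [0.004, 0.001, -1.0]]
force: [1.1, 0.1, -2.4]
finger_gap: 0.0487
gripper_force: 62.3
```

Request:
jog_arm:
  steps:
    - {"gripper":1,"translation":[0,-37,0],"rot":[0,0,0]}
    - {"gripper":1,"translation":[0,-37,0],"rot":[0,0,0]}
    - {"gripper":1,"translation":[0,-37,0],"rot":[0,0,0]}
    - {"gripper":1,"translation":[0,-37,0],"rot":[0,0,0]}
    - {"gripper":1,"translation":[0,-22,0],"rot":[0,0,0]}

```text
clock: 9.3
eef_pos: [0.5355, 0.2811, 0.1443]
orientation: [[1.0, 0.002, 0.012], [0.001, -1.0, 0.001], [0.012, -0.001, -1.0]]
force: [0.1, -0.2, -1.1]
finger_gap: 0.0488
gripper_force: 62.3
```

Request:
jog_arm:
  steps:
    - {"gripper":1,"translation":[0,-10,0],"rot":[0,0,0]}
    - {"gripper":1,"translation":[0,0,0],"rot":[0,0,-3.5]}
    - {"gripper":1,"translation":[0,0,0],"rot":[0,0,0]}
    - {"gripper":1,"translation":[0,0,0],"rot":[0,0,0]}
    - {"gripper":1,"translation":[0,0,0],"rot":[0,0,0]}

```text
clock: 9.72
eef_pos: [0.536, 0.2868, 0.1437]
orientation: [[0.998, 0.058, 0.01], [0.058, -0.998, -0.0], [0.01, 0.001, -1.0]]
force: [0.2, 0.4, -0.8]
finger_gap: 0.0488
gripper_force: 62.3
```

```bash
cat >> h.py <<'E'
def red(c,guess):
    k=calibration(c);im=snapshot(c);h2=cv2.cvtColor(im,cv2.COLOR_RGB2HSV);r=((h2[...,0]<6)|(h2[...,0]>174))&(h2[...,1]>120)&(h2[...,2]>70)
    n,l,s,cc=cv2.connectedComponentsWithStats(r.astype(np.uint8));p=topix([guess],k)[0]
    for i in range(1,n):
        if np.hypot(*(cc[i]-p))<30: print(c,'red',cc[i].round(1),s[i,4],toworld([cc[i]],k,.14))
    return im,k
E
python3 -c "
from h import *
st();im,k=pic('side','s2',(90,130,250,250));lm('cover_eye','side');lm('cover','side')
red('wrist',[.58,.289,.14]);lm('cover_eye','wrist');lm('cover','wrist');snapshot('scene');lm('cover_eye','scene');lm('cover','scene');st()
pic('wrist','w6')
"
```

```text
t 9.72 pos [0.536  0.2868 0.1437] yaw 3.34 tilt [ 0.0103 -0.0003] gap 0.04883094777462762 F [ 0.1672  0.4316 -0.7961] 62.32831388711929
cover_eye [ 0.2936 -0.301   0.0402] 0.75
cover_eye [0.5316 0.2818 0.1533] 0.64
cover [0.5281 0.2856 0.1156] 0.83
cover [ 0.2954 -0.2976 -0.0048] 0.65
wrist red [263.5 171.1] 598 [[0.5808 0.2905 0.14  ]]
cover_eye [0.5315 0.2894 0.1501] 0.91
cover [0.5278 0.2865 0.1141] 0.96
cover_eye [ 0.2971 -0.2983  0.0399] 0.91
cover_eye [0.5274 0.2833 0.1557] 0.74
cover [ 0.2953 -0.3044  0.0003] 0.84
cover [0.5285 0.2881 0.1133] 0.63
cover [0.483  0.0493 0.0015] 0.59
t 10.17 pos [0.536  0.2876 0.1438] yaw 3.45 tilt [0.0105 0.    ] gap 0.04902759430835587 F [-0.5853 -0.1527 -1.3446] 62.327969670295715
```

View pics/w6.png

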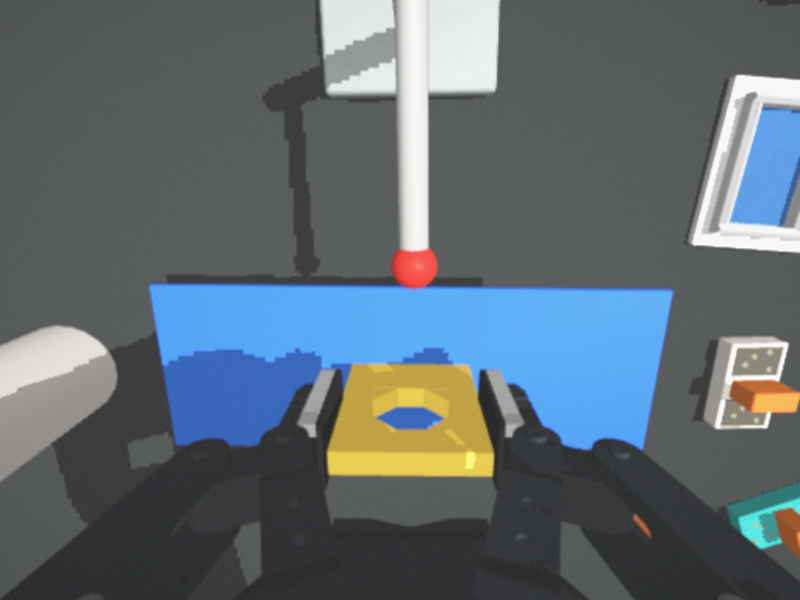

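The red ball (415,268) and the peg line up with the eye of the tab (411,415). I lower 13 mm and advance.

Request:
jog_arm:
  steps:
    - {"gripper":1,"translation":[0,0,13],"rot":[0,0,0]}
    - {"gripper":1,"translation":[0,0,0],"rot":[0,0,0]}
    - {"gripper":1,"translation":[0,0,0],"rot":[0,0,0]}
    - {"gripper":1,"translation":[0,0,0],"rot":[0,0,0]}
    - {"gripper":1,"translation":[15,0,0],"rot":[0,0,0]}

```text
clock: 10.63
eef_pos: [0.549, 0.2888, 0.1302]
orientation: [[0.998, 0.062, 0.008], [0.062, -0.998, -0.001], [0.007, 0.001, -1.0]]
force: [-0.3, 0.7, -1.8]
finger_gap: 0.0489
gripper_force: 62.3
```

Request:
jog_arm:
  steps:
    - {"gripper":1,"translation":[10,0,0],"rot":[0,0,0]}
    - {"gripper":1,"translation":[10,0,0],"rot":[0,0,0]}
    - {"gripper":1,"translation":[10,0,0],"rot":[0,0,0]}
    - {"gripper":1,"translation":[5,0,0],"rot":[0,0,0]}
    - {"gripper":1,"translation":[0,0,0],"rot":[0,0,0]}

```text
clock: 11.05
eef_pos: [0.5873, 0.2906, 0.1314]
orientation: [[0.998, 0.06, 0.011], [0.06, -0.998, 0.0], [0.011, 0.0, -1.0]]
force: [-0.1, 0.1, 0.0]
finger_gap: 0.0493
gripper_force: 62.3
```

```bash
python3 -c "
from h import *
st();pic('side','s3',(90,150,250,270));lm('cover_eye','side');pic('wrist','w7')
a=cv2.imread('pics/s3.png');b=cv2.imread('pics/w7.png');a=cv2.resize(a,(400,300));b=cv2.resize(b,(400,300));cv2.imwrite('pics/c7.png',np.hstack([a,b]));st()
"
```

```text
t 11.05 pos [0.5873 0.2906 0.1314] yaw 3.43 tilt [0.0113 0.0002] gap 0.049261622242337405 F [-0.1168  0.1026  0.0188] 62.337409257888794
cover_eye [ 0.296  -0.3016  0.0435] 0.83
cover_eye [0.5837 0.2842 0.1438] 0.56
t 11.2 pos [0.5856 0.2907 0.131 ] yaw 3.47 tilt [ 0.0096 -0.0002] gap 0.04865626182810803 F [-0.6524 -0.7712 -1.3218] 62.34099626541138
```

View pics/c7.png

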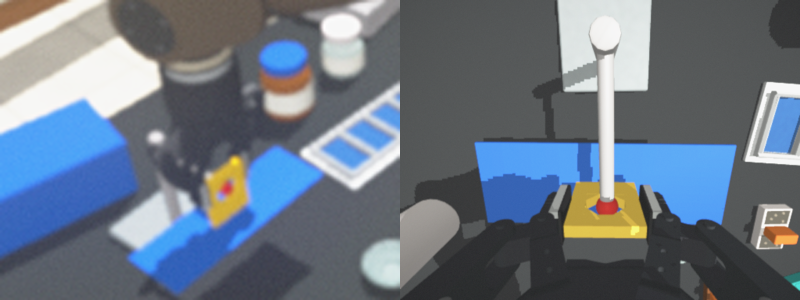

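The ball sits centred in the eye in both views. I advance the rest and lower.

Request:
jog_arm:
  steps:
    - {"gripper":1,"translation":[10,0,0],"rot":[0,0,0]}
    - {"gripper":1,"translation":[10,0,0],"rot":[0,0,0]}
    - {"gripper":1,"translation":[10,0,0],"rot":[0,0,0]}
    - {"gripper":1,"translation":[8,0,0],"rot":[0,0,0]}
    - {"gripper":1,"translation":[0,0,0],"rot":[0,0,0]}

```text
clock: 11.62
eef_pos: [0.626, 0.2929, 0.1319]
orientation: [[0.998, 0.06, 0.012], [0.06, -0.998, 0.0], [0.012, 0.0, -1.0]]
force: [-0.6, -0.3, -1.1]
finger_gap: 0.0489
gripper_force: 62.3
```

Request:
jog_arm:
  steps:
    - {"gripper":1,"translation":[0,0,3],"rot":[0,0,0]}
    - {"gripper":1,"translation":[0,0,3],"rot":[0,0,0]}
    - {"gripper":1,"translation":[0,0,3],"rot":[0,0,0]}
    - {"gripper":1,"translation":[0,0,0],"rot":[0,0,0]}
    - {"gripper":1,"translation":[0,0,0],"rot":[0,0,0]}

```text
clock: 12.03
eef_pos: [0.6235, 0.293, 0.1223]
orientation: [[0.998, 0.061, 0.01], [0.061, -0.998, -0.0], [0.01, 0.001, -1.0]]
force: [-0.4, -0.1, -1.0]
finger_gap: 0.0491
gripper_force: 62.6
```

Request:
jog_arm:
  steps:
    - {"gripper":1,"translation":[0,0,1],"rot":[0,0,0]}
    - {"gripper":1,"translation":[0,0,1],"rot":[0,0,0]}
    - {"gripper":1,"translation":[0,0,0],"rot":[0,0,0]}
    - {"gripper":1,"translation":[0,0,0],"rot":[0,0,0]}
    - {"gripper":1,"translation":[0,0,0],"rot":[0,0,0]}

```text
clock: 12.45
eef_pos: [0.6239, 0.2931, 0.1216]
orientation: [[0.998, 0.061, 0.01], [0.061, -0.998, 0.0], [0.01, 0.001, -1.0]]
force: [-4.0, -0.1, 4.8]
finger_gap: 0.0489
gripper_force: 62.8
```

```bash
python3 -c "
from h import *
st();s=snapshot('side');lm('cover_eye','side');snapshot('wrist');lm('cover_eye','wrist');lm('cover','wrist');st()
"
```

```text
t 12.45 pos [0.6239 0.2931 0.1216] yaw 3.48 tilt [0.0104 0.    ] gap 0.04890577200884683 F [-3.9919 -0.0738  4.7557] 62.81883895397186
cover_eye [ 0.2957 -0.3023  0.0413] 0.94
cover_eye [0.6194 0.2868 0.1314] 0.78
cover_eye [0.6178 0.2934 0.1291] 0.89
cover [0.6144 0.2928 0.0934] 0.97
t 12.7 pos [0.6239 0.2931 0.1216] yaw 3.47 tilt [0.0103 0.    ] gap 0.049091548995214764 F [-3.4956 -0.5795  6.299 ] 62.84426987171173
```

Request:
jog_arm:
  steps:
    - {"gripper":0.3,"translation":[0,0,0],"rot":[0,0,0]}
    - {"gripper":0.2,"translation":[0,0,0],"rot":[0,0,0]}
    - {"gripper":0,"translation":[0,0,0],"rot":[0,0,0]}
    - {"gripper":0,"translation":[0,0,0],"rot":[0,0,0]}
    - {"gripper":0,"translation":[0,0,0],"rot":[0,0,0]}

```text
clock: 13.12
eef_pos: [0.624, 0.293, 0.1202]
orientation: [[0.998, 0.06, 0.01], [0.06, -0.998, -0.0], [0.01, 0.001, -1.0]]
force: [-0.3, -0.2, 0.3]
finger_gap: 0.0851
gripper_force: 0.0
```

Request:
jog_arm:
  steps:
    - {"gripper":0,"translation":[0,0,-10],"rot":[0,0,0]}
    - {"gripper":0,"translation":[0,0,-15],"rot":[0,0,0]}
    - {"gripper":0,"translation":[0,0,-25],"rot":[0,0,0]}
    - {"gripper":0,"translation":[0,0,-30],"rot":[0,0,0]}
    - {"gripper":0,"translation":[0,0,-40],"rot":[0,0,0]}

```text
clock: 13.53
eef_pos: [0.6216, 0.2927, 0.2406]
orientation: [[0.998, 0.06, 0.007], [0.06, -0.998, -0.001], [0.007, 0.001, -1.0]]
force: [1.4, 0.3, -1.2]
finger_gap: 0.0855
gripper_force: 0.0
```

Request:
jog_arm:
  steps:
    - {"gripper":0,"translation":[-25,25,0],"rot":[0,0,0]}
    - {"gripper":0,"translation":[-25,25,0],"rot":[0,0,0]}
    - {"gripper":0,"translation":[-25,25,0],"rot":[0,0,0]}
    - {"gripper":0,"translation":[-25,25,0],"rot":[0,0,0]}
    - {"gripper":0,"translation":[0,0,0],"rot":[0,0,0]}

```text
clock: 13.95
eef_pos: [0.5251, 0.1842, 0.24]
orientation: [[0.998, 0.059, 0.008], [0.059, -0.998, -0.002], [0.008, 0.002, -1.0]]
force: [0.5, 0.3, -0.1]
finger_gap: 0.0851
gripper_force: 0.0
```

```bash
python3 -c "
from h import *
st();pic('side','s4',(90,130,290,280));lm('cover_eye','side');pic('wrist','w8');lm('cover_eye','wrist');lm('cover','wrist');blocks()
a=cv2.imread('pics/s4.png');b=cv2.imread('pics/w8.png');a=cv2.resize(a,(400,300));b=cv2.resize(b,(400,300));cv2.imwrite('pics/c8.png',np.hstack([a,b]));st()
"
```

```text
t 13.95 pos [0.5251 0.1842 0.24  ] yaw 3.36 tilt [ 0.0081 -0.0018] gap 0.08512266555242302 F [ 0.4764  0.2909 -0.0776] 0.0
cover_eye [0.6177 0.2896 0.1306] 0.91
cover_eye [ 0.2935 -0.3014  0.0384] 0.55
cover_eye [0.6176 0.2935 0.1301] 0.77
cover [0.6179 0.2927 0.0926] 0.8
cover [0.4829 0.0436 0.0012] 0.26
0.96 rect z14 [ 456.8 -162.9   66.    57.4  -16.4] rib z36 [ 459.8 -152.2   35.3   14.3   73. ] sat 15.0
0.84 rect z14 [380.5 -30.6  46.5  30.   30.8] rib z36  sat 153.0
0.7 rect z14 [477.1 -61.2  69.1  56.8   1.5] rib z36 [477.4 -54.2  41.   18.5  89.4] sat 26.0
0.7 rect z14 [484.6  45.2  70.6  45.9   8.5] rib z36 [484.3  47.5  35.4  17.3 -86.5] sat 27.0
0.69 rect z14 [361.6  98.4  72.9  39.1   9.2] rib z36 [373.5 102.9  61.5  36.    9.4] sat 131.0
t 14.3 pos [0.53   0.1879 0.2404] yaw 3.52 tilt [0.0118 0.0003] gap 0.08547162952961289 F [-0.2024 -0.7632  0.0905] 0.0
```

View pics/c8.png

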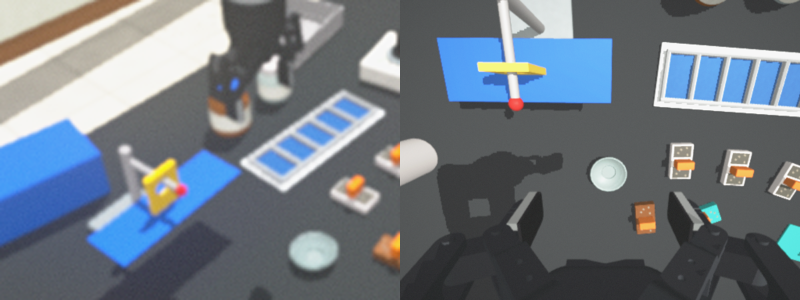

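The cover hangs on the peg by its eye, with the plate level below it in both views. Pockets are free and the blocks are where they were.

```bash
python3 -c "
from h import *
s=st();print(np.array(s['qpos']))
im=snapshot('wrist');k=calibration('wrist')
for d in trace('carrier','wrist')[:2]: print('carrier',d['score'],rect(d['pixels'],k,.013))
lm('carrier','wrist');lm('pocket1','wrist')
"
```

```text
t 14.3 pos [0.53   0.1879 0.2404] yaw 3.52 tilt [0.0118 0.0003] gap 0.08547162952961289 F [-0.2024 -0.7632  0.0905] 0.0
[  9.2232   1.4389 106.2383  -0.0939  71.6545  95.7354]
carrier 0.69 [626.7 -17.1 251.3  98.6  89.3]
carrier [ 0.6245 -0.0259  0.0007] 0.72
pocket1 [ 0.6255 -0.0739  0.0052] 0.98
pocket1 [ 0.6201 -0.1231  0.0053] 0.96
pocket1 [0.6297 0.0223 0.0057] 0.93
pocket1 [ 0.6293 -0.0269  0.006 ] 0.74
pocket1 [0.63   0.0692 0.0057] 0.67
```

Request:
jog_arm:
  steps:
    - {"gripper":0,"translation":[0,0,0],"rot":[0,-0.6,0]}
    - {"gripper":0,"translation":[0,0,0],"rot":[0,0,-7]}
    - {"gripper":0,"translation":[0,0,0],"rot":[0,0,-7]}
    - {"gripper":0,"translation":[0,0,0],"rot":[0,0,-7]}
    - {"gripper":0,"translation":[0,0,0],"rot":[0,0,-7]}

```text
clock: 14.92
eef_pos: [0.5291, 0.1872, 0.2395]
orientation: [[0.85, 0.527, -0.001], [0.527, -0.85, -0.001], [-0.001, 0.0, -1.0]]
force: [-0.0, -0.6, 0.6]
finger_gap: 0.0853
gripper_force: 0.0
```

Request:
jog_arm:
  steps:
    - {"gripper":0,"translation":[0,0,0],"rot":[0,0,-7]}
    - {"gripper":0,"translation":[0,0,0],"rot":[0,0,-7]}
    - {"gripper":0,"translation":[0,0,0],"rot":[0,0,-7]}
    - {"gripper":0,"translation":[0,0,0],"rot":[0,0,-7]}
    - {"gripper":0,"translation":[0,0,0],"rot":[0,0,-7]}

```text
clock: 15.33
eef_pos: [0.5291, 0.1872, 0.2395]
orientation: [[0.394, 0.919, -0.001], [0.919, -0.394, -0.001], [-0.001, -0.0, -1.0]]
force: [0.0, 0.1, 0.2]
finger_gap: 0.0853
gripper_force: 0.0
```

Request:
jog_arm:
  steps:
    - {"gripper":0,"translation":[0,0,0],"rot":[0,0,-7]}
    - {"gripper":0,"translation":[0,0,0],"rot":[0,0,-7]}
    - {"gripper":0,"translation":[0,0,0],"rot":[0,0,-7]}
    - {"gripper":0,"translation":[0,0,0],"rot":[0,0,-7]}
    - {"gripper":0,"translation":[-34,-14,10],"rot":[0,0,0]}

```text
clock: 15.75
eef_pos: [0.5199, 0.1553, 0.232]
orientation: [[-0.087, 0.996, 0.005], [0.996, 0.087, 0.002], [0.002, 0.005, -1.0]]
force: [0.4, -0.5, 0.2]
finger_gap: 0.0855
gripper_force: 0.0
```

Request:
jog_arm:
  steps:
    - {"gripper":0,"translation":[-34,-14,10],"rot":[0,0,0]}
    - {"gripper":0,"translation":[-34,-14,10],"rot":[0,0,0]}
    - {"gripper":0,"translation":[-34,-14,10],"rot":[0,0,0]}
    - {"gripper":0,"translation":[0,0,20],"rot":[0,0,0]}
    - {"gripper":0,"translation":[0,0,20],"rot":[0,0,0]}

```text
clock: 16.17
eef_pos: [0.4842, 0.0453, 0.1601]
orientation: [[-0.074, 0.997, 0.002], [0.997, 0.074, -0.001], [-0.001, 0.002, -1.0]]
force: [1.3, 0.7, -0.3]
finger_gap: 0.0852
gripper_force: 0.0
```

Request:
jog_arm:
  steps:
    - {"gripper":0,"translation":[0,0,0],"rot":[0,0,0]}
    - {"gripper":0,"translation":[0,0,0],"rot":[0,0,0]}
    - {"gripper":0,"translation":[0,0,0],"rot":[0,0,0]}
    - {"gripper":0,"translation":[0,0,0],"rot":[0,0,0]}
    - {"gripper":0,"translation":[0,0,0],"rot":[0,0,0]}

```text
clock: 16.58
eef_pos: [0.4848, 0.0475, 0.1612]
orientation: [[-0.079, 0.997, 0.003], [0.997, 0.079, -0.001], [-0.001, 0.002, -1.0]]
force: [-0.7, 0.3, 0.5]
finger_gap: 0.0852
gripper_force: 0.0
```

```bash
python3 -c "
from h import *
st();pic('wrist','w9');blocks();st();lm('block1','wrist')
for d in trace('carrier','wrist')[:2]: print('carrier',d['score'],rect(d['pixels'],calibration('wrist'),.013))
lm('pocket1','wrist')
"
```

```text
t 16.58 pos [0.4848 0.0475 0.1612] yaw 94.52 tilt [ 0.0025 -0.0009] gap 0.0851917689616599 F [-0.7494  0.2777  0.5137] 0.0
0.74 rect z14 [483.1  45.   66.8  43.1   4.5] rib z36 [481.4  61.4  11.1   4.1   4.5] sat 27.0
0.65 rect z14 [360.9  97.7  70.9  38.2   9.6] rib z36 [367.4  99.9  60.7  33.9   9.2] sat 135.0
0.61 rect z14 [475.8 -62.9  65.6  56.3  -0.9] rib z36 [474.7 -42.1  14.1  12.4 -86.1] sat 27.0
0.59 rect z14 [ 456.6 -160.4   65.9   48.6  -15.1] rib z36 [ 458.5 -135.4    6.     1.5    4.4] sat 13.0
0.4 rect z14 [623.2 -21.1 256.1  99.   89.3] rib z36  sat 5.0
t 16.73 pos [0.4842 0.0474 0.1605] yaw 94.51 tilt [ 0.0013 -0.0008] gap 0.08552427602625984 F [ 0.2829 -0.5461 -0.8278] 0.0
block1 [ 0.4544 -0.1664 -0.0018] 0.88
block1 [ 0.3713 -0.0173 -0.0019] 0.87
block1 [0.3577 0.1014 0.0049] 0.7
block1 [0.4838 0.0451 0.0033] 0.64
block1 [ 0.4743 -0.067  -0.0006] 0.62
block1 [ 0.6306 -0.0241  0.0061] 0.47
carrier 0.66 [622.3 -21.4 256.6  99.   89.3]
pocket1 [ 0.6334 -0.0261  0.0081] 0.78
pocket1 [ 0.6213 -0.1262  0.0025] 0.58
pocket1 [0.6309 0.0711 0.0042] 0.57
pocket1 [0.6285 0.0241 0.0041] 0.56
```

View pics/w9.png

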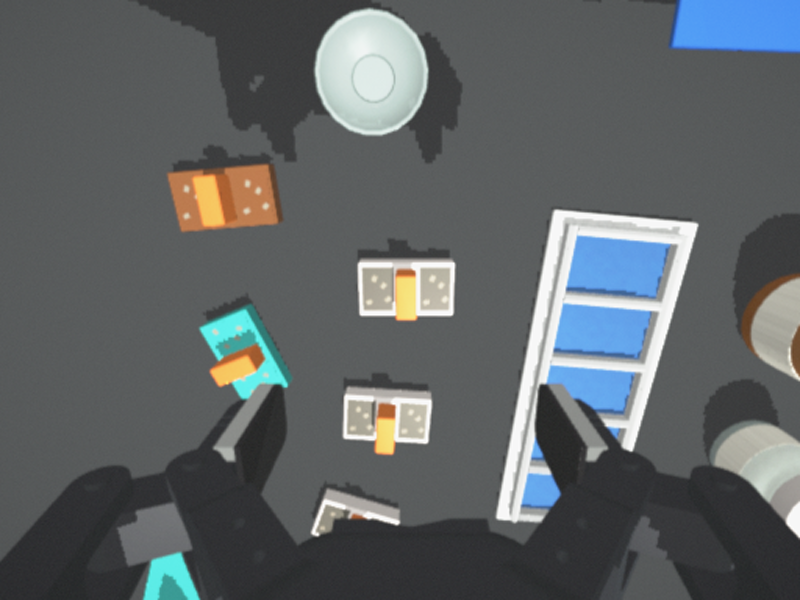

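Block A is directly under the gripper at (406,288) in the picture and parallel to the fingers. I descend and grip.

Request:
jog_arm:
  steps:
    - {"gripper":0,"translation":[-2,-1,30],"rot":[0,0,0]}
    - {"gripper":0,"translation":[0,0,30],"rot":[0,0,0]}
    - {"gripper":0,"translation":[0,0,30],"rot":[0,0,0]}
    - {"gripper":0,"translation":[0,0,30],"rot":[0,0,0]}
    - {"gripper":0,"translation":[0,0,20],"rot":[0,0,0]}

```text
clock: 17.3
eef_pos: [0.4812, 0.0452, 0.0171]
orientation: [[-0.078, 0.997, -0.003], [0.997, 0.078, -0.0], [-0.0, -0.003, -1.0]]
force: [-1.3, 0.1, -0.4]
finger_gap: 0.0851
gripper_force: 0.0
```

Request:
jog_arm:
  steps:
    - {"gripper":0,"translation":[0,0,0],"rot":[0,0,0]}
    - {"gripper":1,"translation":[0,0,0],"rot":[0,0,0]}
    - {"gripper":1,"translation":[0,0,0],"rot":[0,0,0]}
    - {"gripper":1,"translation":[0,0,0],"rot":[0,0,0]}
    - {"gripper":1,"translation":[0,0,0],"rot":[0,0,0]}
  squeeze: 40

```text
clock: 17.72
eef_pos: [0.4845, 0.0449, 0.0216]
orientation: [[-0.078, 0.997, 0.004], [0.997, 0.078, -0.001], [-0.001, 0.004, -1.0]]
force: [0.2, 0.1, -0.4]
finger_gap: 0.0386
gripper_force: 0.0
```

Request:
jog_arm:
  steps:
    - {"gripper":1,"translation":[0,0,0],"rot":[0,0,0]}
    - {"gripper":1,"translation":[0,0,0],"rot":[0,0,0]}
    - {"gripper":1,"translation":[0,0,0],"rot":[0,0,0]}
    - {"gripper":1,"translation":[0,0,0],"rot":[0,0,0]}
    - {"gripper":1,"translation":[0,0,0],"rot":[0,0,0]}

```text
clock: 18.13
eef_pos: [0.4839, 0.0449, 0.0209]
orientation: [[-0.078, 0.997, 0.002], [0.997, 0.078, -0.001], [-0.001, 0.002, -1.0]]
force: [-0.6, -0.7, 5.9]
finger_gap: 0.013
gripper_force: 40.8
```

Request:
jog_arm:
  steps:
    - {"gripper":1,"translation":[0,0,-10],"rot":[0,0,0]}
    - {"gripper":1,"translation":[0,0,-25],"rot":[0,0,0]}
    - {"gripper":1,"translation":[0,0,-25],"rot":[0,0,0]}
    - {"gripper":1,"translation":[0,0,0],"rot":[0,0,5.2]}
    - {"gripper":1,"translation":[0,15,0],"rot":[0,0,0]}

```text
clock: 18.55
eef_pos: [0.4969, 0.0451, 0.0812]
orientation: [[0.015, 1.0, 0.001], [1.0, -0.015, -0.001], [-0.001, 0.001, -1.0]]
force: [-0.3, -0.1, -1.7]
finger_gap: 0.0131
gripper_force: 39.9
```

Request:
jog_arm:
  steps:
    - {"gripper":1,"translation":[-5,30,0],"rot":[0,0,0]}
    - {"gripper":1,"translation":[-5,35,0],"rot":[0,0,0]}
    - {"gripper":1,"translation":[-6,35,0],"rot":[0,0,0]}
    - {"gripper":1,"translation":[-5,29,0],"rot":[0,0,0]}
    - {"gripper":1,"translation":[0,0,0],"rot":[0,0,0]}

```text
clock: 18.97
eef_pos: [0.6314, 0.0206, 0.0805]
orientation: [[0.014, 1.0, 0.005], [1.0, -0.014, -0.002], [-0.001, 0.005, -1.0]]
force: [-0.7, 0.6, -1.7]
finger_gap: 0.013
gripper_force: 39.9
```

Request:
jog_arm:
  steps:
    - {"gripper":1,"translation":[0,0,0],"rot":[0,0,0]}
    - {"gripper":1,"translation":[0,0,0],"rot":[0,0,0]}
    - {"gripper":1,"translation":[0,0,0],"rot":[0,0,0]}
    - {"gripper":1,"translation":[0,0,0],"rot":[0,0,0]}
    - {"gripper":1,"translation":[0,0,0],"rot":[0,0,0]}

```text
clock: 19.38
eef_pos: [0.6257, 0.0225, 0.0798]
orientation: [[0.012, 1.0, -0.0], [1.0, -0.012, -0.001], [-0.001, -0.0, -1.0]]
force: [0.1, -0.4, -0.9]
finger_gap: 0.0125
gripper_force: 39.9
```

```bash
python3 -c "
from h import *
st();pic('wrist','w10');lm('block1','wrist');lm('pocket1','wrist');lm('carrier','wrist');st()
for d in trace('carrier','wrist')[:1]: print('carrier',d['score'],rect(d['pixels'],calibration('wrist'),.013))
"
```

```text
t 19.38 pos [0.6257 0.0225 0.0798] yaw 89.28 tilt [-0.0005 -0.0006] gap 0.012528074746251045 F [ 0.1391 -0.4342 -0.9465] 39.907806515693665
block1 [ 0.4753 -0.0665 -0.0018] 0.84
block1 [0.6253 0.0231 0.0621] 0.75
pocket1 [ 0.6206 -0.1262  0.007 ] 0.94
pocket1 [0.6303 0.021  0.0053] 0.88
pocket1 [0.6284 0.0689 0.0076] 0.7
pocket1 [ 0.6277 -0.0757  0.003 ] 0.62
t 19.58 pos [0.6264 0.0223 0.08  ] yaw 89.28 tilt [ 0.0002 -0.0007] gap 0.01296962029892779 F [ 0.039  -0.2706 -0.8597] 39.90751326084137
carrier 0.7 [629.4  30.8 151.   97.5  89.4]
```

View pics/w10.png

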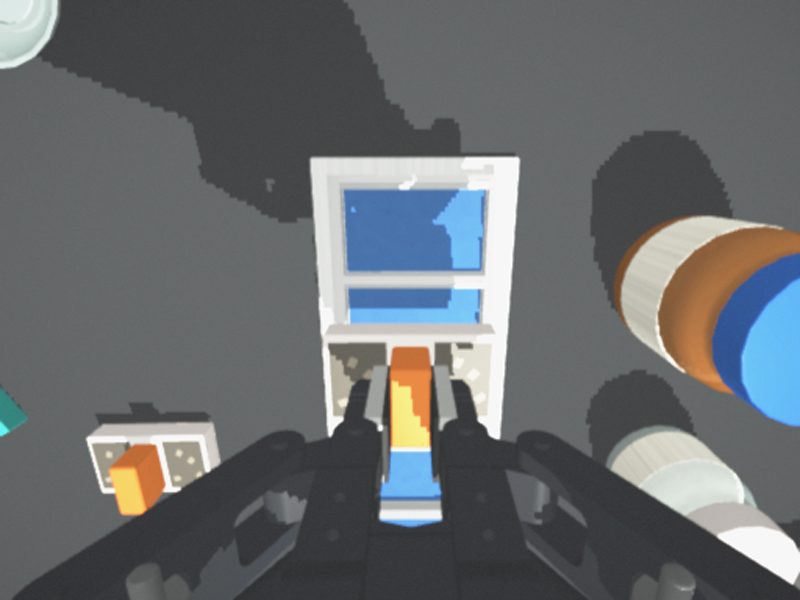

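Block A hangs over pocket 4, about 2 mm short in x (block 410 against pocket 414). I correct that and lower.

Request:
jog_arm:
  steps:
    - {"gripper":1,"translation":[0,2,15],"rot":[0,0,0]}
    - {"gripper":1,"translation":[0,0,15],"rot":[0,0,0]}
    - {"gripper":1,"translation":[0,0,8],"rot":[0,0,0]}
    - {"gripper":1,"translation":[0,0,0],"rot":[0,0,0]}
    - {"gripper":1,"translation":[0,0,0],"rot":[0,0,0]}

```text
clock: 20.05
eef_pos: [0.6279, 0.0222, 0.0404]
orientation: [[0.013, 1.0, -0.002], [1.0, -0.013, -0.0], [-0.0, -0.002, -1.0]]
force: [-0.1, -0.1, -0.8]
finger_gap: 0.013
gripper_force: 39.9
```

Request:
jog_arm:
  steps:
    - {"gripper":1,"translation":[0,0,3],"rot":[0,0,0]}
    - {"gripper":1,"translation":[0,0,3],"rot":[0,0,0]}
    - {"gripper":1,"translation":[0,0,3],"rot":[0,0,0]}
    - {"gripper":1,"translation":[0,0,2],"rot":[0,0,0]}
    - {"gripper":1,"translation":[0,0,0],"rot":[0,0,0]}

```text
clock: 20.47
eef_pos: [0.6283, 0.0222, 0.0304]
orientation: [[0.013, 1.0, -0.001], [1.0, -0.013, -0.001], [-0.001, -0.001, -1.0]]
force: [0.5, 0.6, -1.4]
finger_gap: 0.0131
gripper_force: 39.9
```

Request:
jog_arm:
  steps:
    - {"gripper":1,"translation":[0,0,2],"rot":[0,0,0]}
    - {"gripper":1,"translation":[0,0,2],"rot":[0,0,0]}
    - {"gripper":1,"translation":[0,0,0],"rot":[0,0,0]}
    - {"gripper":1,"translation":[0,0,0],"rot":[0,0,0]}
    - {"gripper":1,"translation":[0,0,0],"rot":[0,0,0]}

```text
clock: 20.88
eef_pos: [0.6289, 0.0221, 0.027]
orientation: [[0.013, 1.0, 0.001], [1.0, -0.013, -0.001], [-0.001, 0.001, -1.0]]
force: [0.0, 0.8, -0.4]
finger_gap: 0.0126
gripper_force: 40.0
```

Request:
jog_arm:
  steps:
    - {"gripper":1,"translation":[0,0,1],"rot":[0,0,0]}
    - {"gripper":0.7,"translation":[0,0,0],"rot":[0,0,0]}
    - {"gripper":0.4,"translation":[0,0,0],"rot":[0,0,0]}
    - {"gripper":0.3,"translation":[0,0,0],"rot":[0,0,0]}
    - {"gripper":0.3,"translation":[0,0,0],"rot":[0,0,0]}

```text
clock: 21.3
eef_pos: [0.6285, 0.0221, 0.0255]
orientation: [[0.013, 1.0, -0.0], [1.0, -0.013, -0.001], [-0.001, -0.0, -1.0]]
force: [0.7, 0.6, 0.4]
finger_gap: 0.0591
gripper_force: 0.0
```

Request:
jog_arm:
  steps:
    - {"gripper":0.3,"translation":[0,0,-10],"rot":[0,0,0]}
    - {"gripper":0,"translation":[0,0,-30],"rot":[0,0,0]}
    - {"gripper":0,"translation":[0,0,-40],"rot":[0,0,0]}
    - {"gripper":0,"translation":[0,0,-40],"rot":[0,0,0]}
    - {"gripper":0,"translation":[0,0,-15],"rot":[0,0,0]}

```text
clock: 21.72
eef_pos: [0.6319, 0.0219, 0.1687]
orientation: [[0.013, 1.0, 0.011], [1.0, -0.013, -0.002], [-0.002, 0.011, -1.0]]
force: [1.6, 0.4, 0.8]
finger_gap: 0.0849
gripper_force: 0.0
```

Request:
jog_arm:
  steps:
    - {"gripper":0,"translation":[-17,-31,0],"rot":[0,0,0]}
    - {"gripper":0,"translation":[-17,-31,0],"rot":[0,0,0]}
    - {"gripper":0,"translation":[-17,-31,0],"rot":[0,0,0]}
    - {"gripper":0,"translation":[-17,-31,0],"rot":[0,0,0]}
    - {"gripper":0,"translation":[-17,-29,0],"rot":[0,0,-1.2]}

```text
clock: 22.13
eef_pos: [0.4729, -0.0612, 0.1613]
orientation: [[-0.009, 1.0, 0.0], [1.0, 0.009, -0.001], [-0.001, 0.0, -1.0]]
force: [0.5, -0.6, 0.2]
finger_gap: 0.0851
gripper_force: 0.0
```

Request:
jog_arm:
  steps:
    - {"gripper":0,"translation":[0,0,0],"rot":[0,0,0]}
    - {"gripper":0,"translation":[0,0,0],"rot":[0,0,0]}
    - {"gripper":0,"translation":[0,0,0],"rot":[0,0,0]}
    - {"gripper":0,"translation":[0,0,0],"rot":[0,0,0]}
    - {"gripper":0,"translation":[0,0,0],"rot":[0,0,0]}

```text
clock: 22.55
eef_pos: [0.4757, -0.0605, 0.1613]
orientation: [[-0.009, 1.0, 0.001], [1.0, 0.009, -0.001], [-0.001, 0.001, -1.0]]
force: [0.3, 0.3, -0.6]
finger_gap: 0.0854
gripper_force: 0.0
```

```bash
python3 -c "
from h import *
st();pic('wrist','w11');blocks();st();lm('block1','wrist')
"
```

```text
t 22.55 pos [ 0.4757 -0.0605  0.1613] yaw 90.52 tilt [ 0.0009 -0.0008] gap 0.08541050716713403 F [ 0.3381  0.3193 -0.609 ] 0.0
0.92 rect z14 [630.6  23.   72.7  38.6  -1.3] rib z36 [629.1  23.2  29.1  24.1  89.2] sat 29.0
0.63 rect z14 [367.8 -16.2  66.8  48.9 -63.3] rib z36 [370.3 -14.5  35.9  14.1  27.8] sat 154.0
0.58 rect z14 [475.6 -60.5  66.6  42.9   0.5] rib z36 [471.3 -51.   24.6  10.2  59.9] sat 28.0
0.57 rect z14 [ 455.2 -168.5   66.3   56.9  -15.2] rib z36 [ 456.3 -161.9   40.7   14.2   74.5] sat 28.0
0.55 rect z14 [361.   94.4  69.5  38.2   6.8] rib z36 [362.4  91.5  26.9  21.4 -81.2] sat 132.0
0.15 rect z14 [622.8 -23.5 255.5 100.5  89.4] rib z36  sat 5.0
t 22.7 pos [ 0.4751 -0.0605  0.1608] yaw 90.52 tilt [-0.0002 -0.0005] gap 0.08535891064378345 F [ 0.0358 -0.1679 -0.3286] 0.0
block1 [0.6295 0.0205 0.0073] 0.98
block1 [ 0.4531 -0.1639 -0.0011] 0.94
block1 [0.3571 0.0981 0.0015] 0.89
block1 [ 0.3688 -0.0167 -0.0024] 0.74
block1 [ 0.4736 -0.0675 -0.002 ] 0.6
```

View pics/w11.png

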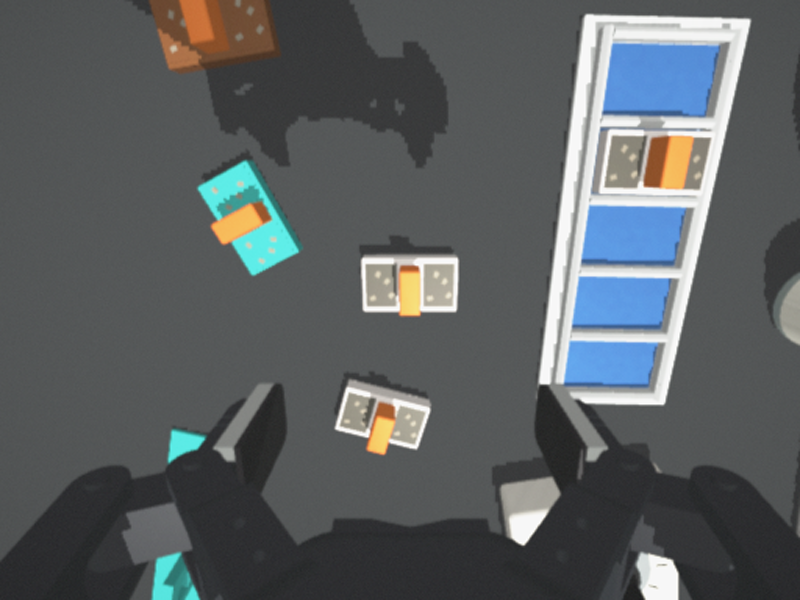

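Block A sits flat in pocket 4 at (655,162). Block B is under the gripper at (410,285). I grip B.

Request:
jog_arm:
  steps:
    - {"gripper":0,"translation":[0,0,30],"rot":[0,0,0]}
    - {"gripper":0,"translation":[0,0,30],"rot":[0,0,0]}
    - {"gripper":0,"translation":[0,0,30],"rot":[0,0,0]}
    - {"gripper":0,"translation":[0,0,30],"rot":[0,0,0]}
    - {"gripper":0,"translation":[0,0,20],"rot":[0,0,0]}

```text
clock: 23.17
eef_pos: [0.4731, -0.0602, 0.018]
orientation: [[-0.009, 1.0, -0.003], [1.0, 0.009, 0.001], [0.001, -0.003, -1.0]]
force: [-0.7, -0.1, 0.1]
finger_gap: 0.0858
gripper_force: 0.0
```

Request:
jog_arm:
  steps:
    - {"gripper":0,"translation":[0,0,0],"rot":[0,0,0]}
    - {"gripper":1,"translation":[0,0,0],"rot":[0,0,0]}
    - {"gripper":1,"translation":[0,0,0],"rot":[0,0,0]}
    - {"gripper":1,"translation":[0,0,0],"rot":[0,0,0]}
    - {"gripper":1,"translation":[0,0,0],"rot":[0,0,0]}
  squeeze: 40

```text
clock: 23.58
eef_pos: [0.4761, -0.0614, 0.0227]
orientation: [[-0.008, 1.0, 0.004], [1.0, 0.008, -0.002], [-0.002, 0.004, -1.0]]
force: [0.1, -0.9, 0.2]
finger_gap: 0.0388
gripper_force: 0.0
```

Request:
jog_arm:
  steps:
    - {"gripper":1,"translation":[0,0,0],"rot":[0,0,0]}
    - {"gripper":1,"translation":[0,0,0],"rot":[0,0,0]}
    - {"gripper":1,"translation":[0,0,0],"rot":[0,0,0]}
    - {"gripper":1,"translation":[0,0,0],"rot":[0,0,0]}
    - {"gripper":1,"translation":[0,0,0],"rot":[0,0,0]}

```text
clock: 24.0
eef_pos: [0.4757, -0.0612, 0.022]
orientation: [[-0.008, 1.0, 0.002], [1.0, 0.008, -0.001], [-0.001, 0.002, -1.0]]
force: [-0.5, 0.5, 6.8]
finger_gap: 0.0131
gripper_force: 41.3
```

Request:
jog_arm:
  steps:
    - {"gripper":1,"translation":[0,0,-10],"rot":[0,0,0]}
    - {"gripper":1,"translation":[0,0,-25],"rot":[0,0,0]}
    - {"gripper":1,"translation":[0,0,-25],"rot":[0,0,0]}
    - {"gripper":1,"translation":[0,0,0],"rot":[0,0,1.2]}
    - {"gripper":1,"translation":[0,20,0],"rot":[0,0,0]}

```text
clock: 24.42
eef_pos: [0.4927, -0.0607, 0.0815]
orientation: [[0.014, 1.0, -0.001], [1.0, -0.014, -0.001], [-0.001, -0.001, -1.0]]
force: [-0.8, 0.7, -2.1]
finger_gap: 0.013
gripper_force: 40.4
```

Request:
jog_arm:
  steps:
    - {"gripper":1,"translation":[9,35,0],"rot":[0,0,0]}
    - {"gripper":1,"translation":[9,35,0],"rot":[0,0,0]}
    - {"gripper":1,"translation":[9,35,0],"rot":[0,0,0]}
    - {"gripper":1,"translation":[10,27,0],"rot":[0,0,0]}
    - {"gripper":1,"translation":[0,0,0],"rot":[0,0,0]}

```text
clock: 24.83
eef_pos: [0.6309, -0.0246, 0.0804]
orientation: [[0.012, 1.0, 0.003], [1.0, -0.012, -0.0], [-0.0, 0.003, -1.0]]
force: [-0.8, -0.6, -1.1]
finger_gap: 0.0127
gripper_force: 40.5
```

Request:
jog_arm:
  steps:
    - {"gripper":1,"translation":[0,0,0],"rot":[0,0,0]}
    - {"gripper":1,"translation":[0,0,0],"rot":[0,0,0]}
    - {"gripper":1,"translation":[0,0,0],"rot":[0,0,0]}
    - {"gripper":1,"translation":[0,0,0],"rot":[0,0,0]}
    - {"gripper":1,"translation":[0,0,0],"rot":[0,0,0]}

```text
clock: 25.25
eef_pos: [0.6261, -0.0261, 0.0808]
orientation: [[0.014, 1.0, -0.001], [1.0, -0.014, -0.001], [-0.001, -0.001, -1.0]]
force: [0.0, 0.7, -0.3]
finger_gap: 0.0128
gripper_force: 40.5
```

```bash
python3 -c "
from h import *
st();pic('wrist','w12');lm('block1','wrist');lm('pocket1','wrist');st()
for d in trace('carrier','wrist')[:1]: print('carrier',d['score'],rect(d['pixels'],calibration('wrist'),.013))
"
```

```text
t 25.25 pos [ 0.6261 -0.0261  0.0808] yaw 89.22 tilt [-0.0005 -0.0006] gap 0.012761556328701382 F [ 0.0414  0.6643 -0.3347] 40.498239398002625
block1 [ 0.6243 -0.0331  0.0573] 0.95
block1 [ 0.4535 -0.1652 -0.0022] 0.85
block1 [0.6262 0.0229 0.0086] 0.57
pocket1 [ 0.6218 -0.1253  0.0046] 0.79
pocket1 [0.6285 0.0697 0.0064] 0.78
pocket1 [ 0.6297 -0.0221  0.0068] 0.6
t 25.4 pos [ 0.6267 -0.026   0.081 ] yaw 89.24 tilt [ 0.0002 -0.0007] gap 0.0124343353729857 F [-1.1504 -0.1859 -0.9854] 40.498700737953186
carrier 0.97 [628.7   6.  197.3  96.8  89.4]
```

Request:
jog_arm:
  steps:
    - {"gripper":1,"translation":[0,1.5,15],"rot":[0,0,0]}
    - {"gripper":1,"translation":[0,0,15],"rot":[0,0,0]}
    - {"gripper":1,"translation":[0,0,8],"rot":[0,0,0]}
    - {"gripper":1,"translation":[0,0,0],"rot":[0,0,0]}
    - {"gripper":1,"translation":[0,0,0],"rot":[0,0,0]}

```text
clock: 25.87
eef_pos: [0.6278, -0.0257, 0.0415]
orientation: [[0.013, 1.0, -0.002], [1.0, -0.013, -0.0], [-0.0, -0.002, -1.0]]
force: [0.0, -0.8, -1.5]
finger_gap: 0.0131
gripper_force: 40.5
```

Request:
jog_arm:
  steps:
    - {"gripper":1,"translation":[0,0,3],"rot":[0,0,0]}
    - {"gripper":1,"translation":[0,0,3],"rot":[0,0,0]}
    - {"gripper":1,"translation":[0,0,3],"rot":[0,0,0]}
    - {"gripper":1,"translation":[0,0,2],"rot":[0,0,0]}
    - {"gripper":1,"translation":[0,0,0],"rot":[0,0,0]}

```text
clock: 26.28
eef_pos: [0.6284, -0.0258, 0.0315]
orientation: [[0.013, 1.0, -0.0], [1.0, -0.013, -0.001], [-0.001, -0.0, -1.0]]
force: [0.1, -0.4, -0.9]
finger_gap: 0.0132
gripper_force: 40.6
```

Request:
jog_arm:
  steps:
    - {"gripper":1,"translation":[0,0,2],"rot":[0,0,0]}
    - {"gripper":1,"translation":[0,0,2],"rot":[0,0,0]}
    - {"gripper":1,"translation":[0,0,1],"rot":[0,0,0]}
    - {"gripper":1,"translation":[0,0,0],"rot":[0,0,0]}
    - {"gripper":1,"translation":[0,0,0],"rot":[0,0,0]}

```text
clock: 26.7
eef_pos: [0.6287, -0.0259, 0.0281]
orientation: [[0.013, 1.0, -0.0], [1.0, -0.013, -0.001], [-0.001, -0.0, -1.0]]
force: [-2.5, 0.2, 5.9]
finger_gap: 0.0132
gripper_force: 41.4
```

Request:
jog_arm:
  steps:
    - {"gripper":0.7,"translation":[0,0,0],"rot":[0,0,0]}
    - {"gripper":0.4,"translation":[0,0,0],"rot":[0,0,0]}
    - {"gripper":0.3,"translation":[0,0,0],"rot":[0,0,0]}
    - {"gripper":0.3,"translation":[0,0,0],"rot":[0,0,0]}
    - {"gripper":0.3,"translation":[0,0,0],"rot":[0,0,0]}

```text
clock: 27.12
eef_pos: [0.6285, -0.0259, 0.0266]
orientation: [[0.013, 1.0, -0.0], [1.0, -0.013, -0.001], [-0.001, -0.0, -1.0]]
force: [-0.1, 0.1, 0.3]
finger_gap: 0.0597
gripper_force: 0.0
```

Request:
jog_arm:
  steps:
    - {"gripper":0.3,"translation":[0,0,-10],"rot":[0,0,0]}
    - {"gripper":0,"translation":[0,0,-30],"rot":[0,0,0]}
    - {"gripper":0,"translation":[0,0,-40],"rot":[0,0,0]}
    - {"gripper":0,"translation":[0,0,-40],"rot":[0,0,0]}
    - {"gripper":0,"translation":[0,0,-13],"rot":[0,0,0]}

```text
clock: 27.53
eef_pos: [0.6321, -0.0264, 0.1683]
orientation: [[0.013, 1.0, 0.012], [1.0, -0.013, -0.003], [-0.003, 0.012, -1.0]]
force: [1.5, -1.4, 0.3]
finger_gap: 0.0855
gripper_force: 0.0
```

Request:
jog_arm:
  steps:
    - {"gripper":0,"translation":[-24,-29,0],"rot":[0,0,0]}
    - {"gripper":0,"translation":[-24,-29,0],"rot":[0,0,0]}
    - {"gripper":0,"translation":[-24,-29,0],"rot":[0,0,0]}
    - {"gripper":0,"translation":[-24,-29,0],"rot":[0,0,0]}
    - {"gripper":0,"translation":[-24,-29,0],"rot":[0,0,0]}

```text
clock: 27.95
eef_pos: [0.4807, -0.1446, 0.1604]
orientation: [[0.012, 1.0, 0.001], [1.0, -0.012, -0.001], [-0.001, 0.001, -1.0]]
force: [0.6, -1.9, -0.5]
finger_gap: 0.0849
gripper_force: 0.0
```

Request:
jog_arm:
  steps:
    - {"gripper":0,"translation":[-22,-26,0],"rot":[0,0,0]}
    - {"gripper":0,"translation":[0,0,0],"rot":[0,0,7]}
    - {"gripper":0,"translation":[0,0,0],"rot":[0,0,7]}
    - {"gripper":0,"translation":[0,0,0],"rot":[0,0,0.7]}
    - {"gripper":0,"translation":[0,0,0],"rot":[0,0,0]}

```text
clock: 28.37
eef_pos: [0.4558, -0.1658, 0.1604]
orientation: [[0.264, 0.965, 0.001], [0.965, -0.264, -0.001], [-0.001, 0.001, -1.0]]
force: [0.2, -0.5, 0.0]
finger_gap: 0.0853
gripper_force: 0.0
```

Request:
jog_arm:
  steps:
    - {"gripper":0,"translation":[0,0,0],"rot":[0,0,0]}
    - {"gripper":0,"translation":[0,0,0],"rot":[0,0,0]}
    - {"gripper":0,"translation":[0,0,0],"rot":[0,0,0]}
    - {"gripper":0,"translation":[0,0,0],"rot":[0,0,0]}
    - {"gripper":0,"translation":[0,0,0],"rot":[0,0,0]}

```text
clock: 28.78
eef_pos: [0.4558, -0.1654, 0.1598]
orientation: [[0.265, 0.964, -0.0], [0.964, -0.265, -0.001], [-0.001, -0.0, -1.0]]
force: [0.3, -0.9, -0.4]
finger_gap: 0.0851
gripper_force: 0.0
```

```bash
python3 -c "
from h import *
st();pic('wrist','w13');blocks();st();lm('block1','wrist')
"
```

```text
t 28.78 pos [ 0.4558 -0.1654  0.1598] yaw 74.63 tilt [-0.0002 -0.0005] gap 0.08507518321870765 F [ 0.2775 -0.9466 -0.4301] 0.0
0.9 rect z14 [623.3 -42.7  66.5  16.5 -15.4] rib z36  sat 13.0
0.84 rect z14 [369.3 -17.2  69.3  42.6 -63. ] rib z36 [368.1 -14.9  29.6  13.6  27.9] sat 156.0
0.69 rect z14 [ 456.4 -166.5   67.5   45.1  -17.3] rib z36 [ 456.2 -164.7   33.8   13.4   74.6] sat 27.0
t 28.93 pos [ 0.4558 -0.1655  0.1598] yaw 74.59 tilt [-0.0001 -0.0006] gap 0.08543513493786896 F [ 0.5403 -0.8872  0.4393] 0.0
block1 [ 0.3695 -0.0137 -0.0017] 0.79
block1 [ 0.4538 -0.1685 -0.0025] 0.7
block1 [ 0.62   -0.1245  0.005 ] 0.53
```

View pics/w13.png

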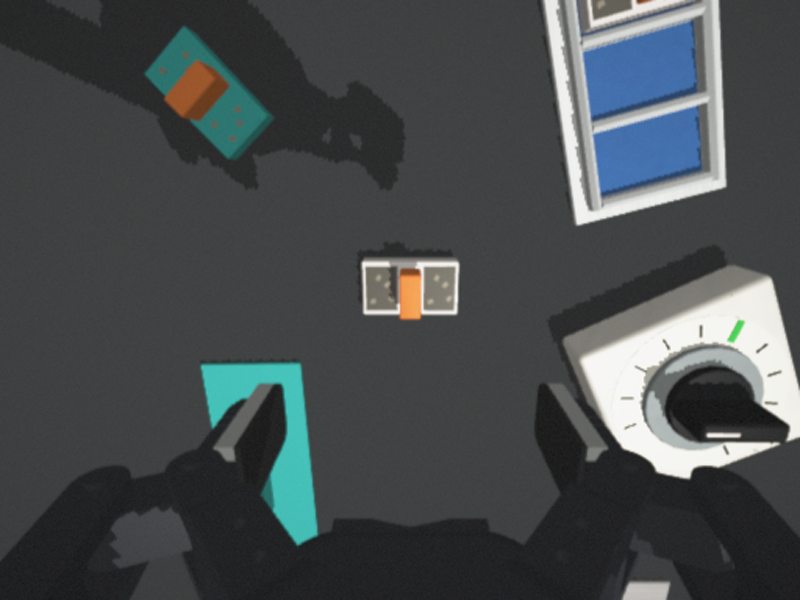

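Block C is under the gripper at (410,288), and block B shows in pocket 3 at the top right. I grip C.

Request:
jog_arm:
  steps:
    - {"gripper":0,"translation":[-1.5,0,30],"rot":[0,0,0]}
    - {"gripper":0,"translation":[0,0,30],"rot":[0,0,0]}
    - {"gripper":0,"translation":[0,0,30],"rot":[0,0,0]}
    - {"gripper":0,"translation":[0,0,30],"rot":[0,0,0]}
    - {"gripper":0,"translation":[0,0,19],"rot":[0,0,0]}

```text
clock: 29.4
eef_pos: [0.4538, -0.1662, 0.018]
orientation: [[0.266, 0.964, -0.003], [0.964, -0.266, 0.001], [0.0, -0.003, -1.0]]
force: [-0.1, 0.9, 0.0]
finger_gap: 0.0851
gripper_force: 0.0
```

Request:
jog_arm:
  steps:
    - {"gripper":0,"translation":[0,0,0],"rot":[0,0,0]}
    - {"gripper":1,"translation":[0,0,0],"rot":[0,0,0]}
    - {"gripper":1,"translation":[0,0,0],"rot":[0,0,0]}
    - {"gripper":1,"translation":[0,0,0],"rot":[0,0,0]}
    - {"gripper":1,"translation":[0,0,0],"rot":[0,0,0]}
  squeeze: 40

```text
clock: 29.82
eef_pos: [0.4567, -0.1679, 0.0228]
orientation: [[0.266, 0.964, 0.003], [0.964, -0.266, -0.003], [-0.002, 0.004, -1.0]]
force: [-0.0, -0.1, 0.7]
finger_gap: 0.0387
gripper_force: 0.0
```

Request:
jog_arm:
  steps:
    - {"gripper":1,"translation":[0,0,0],"rot":[0,0,0]}
    - {"gripper":1,"translation":[0,0,0],"rot":[0,0,0]}
    - {"gripper":1,"translation":[0,0,0],"rot":[0,0,0]}
    - {"gripper":1,"translation":[0,0,0],"rot":[0,0,0]}
    - {"gripper":1,"translation":[0,0,0],"rot":[0,0,0]}

```text
clock: 30.23
eef_pos: [0.4563, -0.1676, 0.022]
orientation: [[0.266, 0.964, 0.002], [0.964, -0.266, -0.002], [-0.001, 0.002, -1.0]]
force: [-0.8, 0.1, 6.7]
finger_gap: 0.0126
gripper_force: 41.3
```

Request:
jog_arm:
  steps:
    - {"gripper":1,"translation":[0,0,-10],"rot":[0,0,0]}
    - {"gripper":1,"translation":[0,0,-25],"rot":[0,0,0]}
    - {"gripper":1,"translation":[0,0,-25],"rot":[0,0,0]}
    - {"gripper":1,"translation":[0,0,0],"rot":[0,0,-5]}
    - {"gripper":1,"translation":[0,0,0],"rot":[0,0,-5]}

```text
clock: 30.65
eef_pos: [0.4562, -0.1676, 0.083]
orientation: [[0.09, 0.996, 0.003], [0.996, -0.09, -0.003], [-0.002, 0.003, -1.0]]
force: [-0.0, 0.0, -1.3]
finger_gap: 0.013
gripper_force: 40.4
```

Request:
jog_arm:
  steps:
    - {"gripper":1,"translation":[0,0,0],"rot":[0,0,-4.7]}
    - {"gripper":1,"translation":[16,28,0],"rot":[0,0,0]}
    - {"gripper":1,"translation":[16,30,0],"rot":[0,0,0]}
    - {"gripper":1,"translation":[16,30,0],"rot":[0,0,0]}
    - {"gripper":1,"translation":[16,30,0],"rot":[0,0,0]}

```text
clock: 31.07
eef_pos: [0.5747, -0.1036, 0.0807]
orientation: [[0.013, 1.0, -0.001], [1.0, -0.013, -0.0], [-0.0, -0.001, -1.0]]
force: [1.2, -0.7, -0.2]
finger_gap: 0.0127
gripper_force: 40.4
```

Request:
jog_arm:
  steps:
    - {"gripper":1,"translation":[16,30,0],"rot":[0,0,0]}
    - {"gripper":1,"translation":[15,23,0],"rot":[0,0,0]}
    - {"gripper":1,"translation":[0,0,0],"rot":[0,0,0]}
    - {"gripper":1,"translation":[0,0,0],"rot":[0,0,0]}
    - {"gripper":1,"translation":[0,0,0],"rot":[0,0,0]}

```text
clock: 31.48
eef_pos: [0.6262, -0.0741, 0.08]
orientation: [[0.012, 1.0, -0.003], [1.0, -0.012, -0.0], [-0.0, -0.003, -1.0]]
force: [0.0, 0.2, -1.2]
finger_gap: 0.013
gripper_force: 40.4
```

Request:
jog_arm:
  steps:
    - {"gripper":1,"translation":[0,0,0],"rot":[0,0,0]}
    - {"gripper":1,"translation":[0,0,0],"rot":[0,0,0]}
    - {"gripper":1,"translation":[0,0,0],"rot":[0,0,0]}
    - {"gripper":1,"translation":[0,0,0],"rot":[0,0,0]}
    - {"gripper":1,"translation":[0,0,0],"rot":[0,0,0]}

```text
clock: 31.9
eef_pos: [0.6272, -0.0747, 0.081]
orientation: [[0.013, 1.0, 0.0], [1.0, -0.013, -0.001], [-0.001, 0.0, -1.0]]
force: [0.2, -0.5, -0.7]
finger_gap: 0.0127
gripper_force: 40.4
```

```bash
python3 -c "
from h import *
st();pic('wrist','w14');lm('block1','wrist');lm('pocket1','wrist');st()
a=cv2.resize(cv2.imread('pics/w10.png'),(400,300));b=cv2.resize(cv2.imread('pics/w14.png'),(400,300));cv2.imwrite('pics/c14.png',np.hstack([a,b]))
"
```

```text
t 31.9 pos [ 0.6272 -0.0747  0.081 ] yaw 89.23 tilt [ 0.0001 -0.0007] gap 0.012688548684719837 F [ 0.1564 -0.548  -0.7193] 40.425742864608765
block1 [ 0.625  -0.071   0.0541] 0.85
block1 [0.6276 0.0214 0.0071] 0.7
block1 [ 0.6296 -0.0338  0.0049] 0.66
pocket1 [ 0.6275 -0.0766  0.0078] 0.91
pocket1 [0.6305 0.0697 0.0096] 0.57
t 32.05 pos [ 0.6275 -0.0744  0.0809] yaw 89.26 tilt [ 0.0001 -0.0007] gap 0.012782869226420086 F [-0.6372 -0.1367 -1.1285] 40.425353050231934
```

View pics/c14.png

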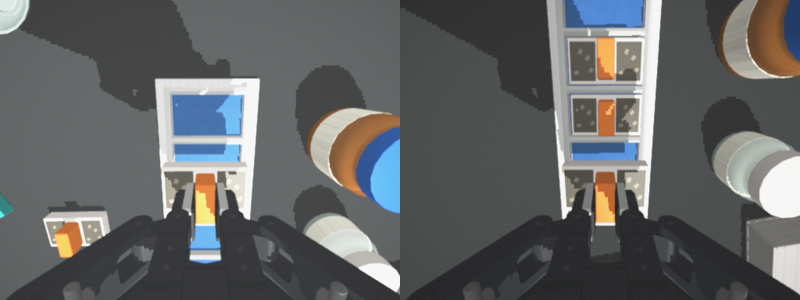

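In the right half, A and B are seated flat at (606,60) and (606,115), and C hangs over pocket 2. I've now viewed 16 pictures, which is over the limit of 14. From here I'll use measurements only.

Request:
jog_arm:
  steps:
    - {"gripper":1,"translation":[0,0.5,15],"rot":[0,0,0]}
    - {"gripper":1,"translation":[0,0,15],"rot":[0,0,0]}
    - {"gripper":1,"translation":[0,0,8],"rot":[0,0,0]}
    - {"gripper":1,"translation":[0,0,0],"rot":[0,0,0]}
    - {"gripper":1,"translation":[0,0,0],"rot":[0,0,0]}

```text
clock: 32.47
eef_pos: [0.6273, -0.0741, 0.0415]
orientation: [[0.013, 1.0, -0.002], [1.0, -0.013, 0.0], [-0.0, -0.002, -1.0]]
force: [-0.1, 0.3, -1.4]
finger_gap: 0.0131
gripper_force: 40.4
```

Request:
jog_arm:
  steps:
    - {"gripper":1,"translation":[0,0,3],"rot":[0,0,0]}
    - {"gripper":1,"translation":[0,0,3],"rot":[0,0,0]}
    - {"gripper":1,"translation":[0,0,3],"rot":[0,0,0]}
    - {"gripper":1,"translation":[0,0,2],"rot":[0,0,0]}
    - {"gripper":1,"translation":[0,0,0],"rot":[0,0,0]}

```text
clock: 32.88
eef_pos: [0.6283, -0.0744, 0.0322]
orientation: [[0.013, 1.0, 0.001], [1.0, -0.013, -0.001], [-0.001, 0.001, -1.0]]
force: [0.5, -0.7, -1.6]
finger_gap: 0.0129
gripper_force: 40.5
```

Request:
jog_arm:
  steps:
    - {"gripper":1,"translation":[0,0,2],"rot":[0,0,0]}
    - {"gripper":1,"translation":[0,0,2],"rot":[0,0,0]}
    - {"gripper":1,"translation":[0,0,1],"rot":[0,0,0]}
    - {"gripper":1,"translation":[0,0,0],"rot":[0,0,0]}
    - {"gripper":1,"translation":[0,0,0],"rot":[0,0,0]}

```text
clock: 33.3
eef_pos: [0.6283, -0.0743, 0.0281]
orientation: [[0.013, 1.0, -0.0], [1.0, -0.013, -0.001], [-0.001, -0.0, -1.0]]
force: [-3.2, 0.9, 5.5]
finger_gap: 0.0126
gripper_force: 41.4
```

Request:
jog_arm:
  steps:
    - {"gripper":0.7,"translation":[0,0,0],"rot":[0,0,0]}
    - {"gripper":0.4,"translation":[0,0,0],"rot":[0,0,0]}
    - {"gripper":0.3,"translation":[0,0,0],"rot":[0,0,0]}
    - {"gripper":0.3,"translation":[0,0,0],"rot":[0,0,0]}
    - {"gripper":0.3,"translation":[0,0,0],"rot":[0,0,0]}

```text
clock: 33.72
eef_pos: [0.6279, -0.0743, 0.0265]
orientation: [[0.013, 1.0, -0.0], [1.0, -0.013, -0.001], [-0.001, -0.0, -1.0]]
force: [-0.2, -0.1, 0.3]
finger_gap: 0.0598
gripper_force: 0.0
```

Request:
jog_arm:
  steps:
    - {"gripper":0.3,"translation":[0,0,-10],"rot":[0,0,0]}
    - {"gripper":0,"translation":[0,0,-30],"rot":[0,0,0]}
    - {"gripper":0,"translation":[0,0,-40],"rot":[0,0,0]}
    - {"gripper":0,"translation":[0,0,-40],"rot":[0,0,0]}
    - {"gripper":0,"translation":[0,0,-40],"rot":[0,0,0]}

```text
clock: 34.13
eef_pos: [0.6277, -0.0741, 0.189]
orientation: [[0.013, 1.0, -0.0], [1.0, -0.013, -0.001], [-0.001, -0.0, -1.0]]
force: [0.6, -0.6, 0.5]
finger_gap: 0.0857
gripper_force: 0.0
```

Request:
jog_arm:
  steps:
    - {"gripper":0,"translation":[-30,0,-15],"rot":[0,0,0]}
    - {"gripper":0,"translation":[-37,0,0],"rot":[0,0,0]}
    - {"gripper":0,"translation":[-37,0,0],"rot":[0,0,0]}
    - {"gripper":0,"translation":[-37,0,0],"rot":[0,0,0]}
    - {"gripper":0,"translation":[-37,0,0],"rot":[0,0,0]}

```text
clock: 34.55
eef_pos: [0.6257, -0.2537, 0.2033]
orientation: [[0.012, 1.0, 0.001], [1.0, -0.012, -0.001], [-0.001, 0.001, -1.0]]
force: [1.0, -0.3, 0.3]
finger_gap: 0.0856
gripper_force: 0.0
```

Request:
jog_arm:
  steps:
    - {"gripper":0,"translation":[-35,0,0],"rot":[0,0,0]}
    - {"gripper":0,"translation":[0,0,0],"rot":[0,0,-6.5]}
    - {"gripper":0,"translation":[0,0,0],"rot":[0,0,-6.5]}
    - {"gripper":0,"translation":[0,0,0],"rot":[0,0,-6.5]}
    - {"gripper":0,"translation":[0,0,0],"rot":[0,0,-6.5]}

```text
clock: 34.97
eef_pos: [0.6251, -0.2877, 0.2026]
orientation: [[-0.431, 0.902, 0.0], [0.902, 0.431, -0.001], [-0.001, -0.0, -1.0]]
force: [-0.3, -0.1, -0.3]
finger_gap: 0.0854
gripper_force: 0.0
```

Request:
jog_arm:
  steps:
    - {"gripper":0,"translation":[0,0,0],"rot":[0,0,-6.5]}
    - {"gripper":0,"translation":[0,0,0],"rot":[0,0,-6.5]}
    - {"gripper":0,"translation":[0,0,0],"rot":[0,0,-6.5]}
    - {"gripper":0,"translation":[0,0,0],"rot":[0,0,-6.5]}
    - {"gripper":0,"translation":[0,0,0],"rot":[0,0,-6.5]}

```text
clock: 35.38
eef_pos: [0.6253, -0.2872, 0.2027]
orientation: [[-0.849, 0.529, 0.001], [0.529, 0.849, -0.001], [-0.001, -0.001, -1.0]]
force: [-0.1, -0.2, 0.5]
finger_gap: 0.0853
gripper_force: 0.0
```

Request:
jog_arm:
  steps:
    - {"gripper":0,"translation":[0,0,0],"rot":[0,0,-6.5]}
    - {"gripper":0,"translation":[0,0,0],"rot":[0,0,0]}
    - {"gripper":0,"translation":[0,0,0],"rot":[0,0,0]}
    - {"gripper":0,"translation":[0,0,0],"rot":[0,0,0]}
    - {"gripper":0,"translation":[0,0,0],"rot":[0,0,0]}

```text
clock: 35.8
eef_pos: [0.6253, -0.2872, 0.2022]
orientation: [[-0.9, 0.436, 0.0], [0.436, 0.9, -0.001], [-0.001, -0.001, -1.0]]
force: [-0.3, 0.4, -0.4]
finger_gap: 0.0855
gripper_force: 0.0
```

```bash
cat >> h.py <<'E'
def dialm(c='wrist'):
    k=calibration(c);im=snapshot(c);cv2.imwrite('pics/dial_last.png',im[...,::-1])
    hsv=cv2.cvtColor(im,cv2.COLOR_RGB2HSV);H,S,V=[hsv[...,i].astype(int) for i in range(3)]
    g=(abs(H-65)<20)&(S>100)&(V>80); n,l,s,cc=cv2.connectedComponentsWithStats(g.astype(np.uint8))
    gp=None
    for i in range(1,n):
        w=toworld([cc[i]],k,.038)[0]
        if np.hypot(w[0]-.63,w[1]+.288)<.08 and s[i,4]>4: gp=w[:2]; print('green',w[:2]*1000,s[i,4],rect(l==i,k,.038))
    # pointer: bright low-sat component inside the dial radius, plane z=82mm
    uv=np.indices(V.shape)[::-1].reshape(2,-1).T
    P=toworld(uv,k,.082)[:,:2].reshape(*V.shape,2); r=np.hypot(P[...,0]-.63,P[...,1]+.288)
    w=(V>130)&(S<70)&(r<.03); n,l,s,cc=cv2.connectedComponentsWithStats(w.astype(np.uint8))
    for i in range(1,n):
        if s[i,4]>8: print('white',s[i,4],toworld([cc[i]],k,.082)[0,:2]*1000,rect(l==i,k,.082))
E
python3 -c "
from h import *
st();dialm();lm('dial_grip','wrist');lm('dimmer','wrist');st()
snapshot('side');lm('block1','side');lm('cover_eye','side');dialm('scene');lm('dial_grip','scene')
"
```

```text
t 35.8 pos [ 0.6253 -0.2872  0.2022] yaw 154.17 tilt [ 0.0002 -0.0007] gap 0.08550955964491427 F [-0.3465  0.3707 -0.4291] 0.0
green [ 655.5316 -243.5013] 41 [ 655.4 -244.    14.     3.6   64.2]
white 60 [ 615.6028 -283.5114] [ 615.9 -283.6   19.7    3.   -15.7]
white 847 [ 640.5076 -294.711 ] [ 635.9 -291.9   59.4   45.8   56. ]
dial_grip [ 0.6319 -0.2906  0.075 ] 0.66
dimmer [ 0.6335 -0.2893 -0.0028] 0.95
t 35.95 pos [ 0.6253 -0.2872  0.2021] yaw 154.23 tilt [ 0.0001 -0.0007] gap 0.08548754475835453 F [-0.44    0.6201 -0.3129] 0.0
block1 [ 0.3602  0.0972 -0.0018] 0.77
block1 [ 0.6244 -0.0761  0.0027] 0.71
block1 [0.6275 0.0183 0.0093] 0.58
block1 [ 0.3636 -0.0137 -0.0011] 0.55
block1 [ 0.6258 -0.0274  0.0057] 0.47
cover_eye [0.6195 0.2903 0.1317] 0.55
white 45 [ 624.0517 -303.9672] [ 624.5 -305.3   46.8   22.6  -26.7]
white 13 [ 616.2362 -268.1095] [ 615.2 -268.4   27.7    7.7   15.9]
dial_grip [ 0.6293 -0.2914  0.0736] 0.42
dial_grip [0.6149 0.2906 0.1352] 0.42
```

Request:
jog_arm:
  steps:
    - {"gripper":0,"translation":[0,0,0],"rot":[0,0,-5]}
    - {"gripper":0,"translation":[0,0,0],"rot":[0,0,-5]}
    - {"gripper":0,"translation":[-4,0,30],"rot":[0,0,0]}
    - {"gripper":0,"translation":[0,0,30],"rot":[0,0,0]}
    - {"gripper":0,"translation":[0,0,30],"rot":[0,0,0]}

```text
clock: 36.62
eef_pos: [0.6298, -0.2887, 0.1121]
orientation: [[-0.963, 0.271, 0.002], [0.271, 0.963, -0.002], [-0.003, -0.001, -1.0]]
force: [-0.3, -1.0, 0.1]
finger_gap: 0.0854
gripper_force: 0.0
```

Request:
jog_arm:
  steps:
    - {"gripper":0,"translation":[0,0,20],"rot":[0,0,0]}
    - {"gripper":0,"translation":[0,0,20],"rot":[0,0,0]}
    - {"gripper":0,"translation":[0,0,14],"rot":[0,0,0]}
    - {"gripper":0,"translation":[0,0,0],"rot":[0,0,0]}
    - {"gripper":0,"translation":[0,0,0],"rot":[0,0,0]}

```text
clock: 37.03
eef_pos: [0.6289, -0.2882, 0.0574]
orientation: [[-0.963, 0.271, -0.001], [0.271, 0.963, 0.0], [0.001, -0.0, -1.0]]
force: [-0.7, 0.3, 0.1]
finger_gap: 0.0856
gripper_force: 0.0
```

Request:
jog_arm:
  steps:
    - {"gripper":1,"translation":[0,0,0],"rot":[0,0,0]}
    - {"gripper":1,"translation":[0,0,0],"rot":[0,0,0]}
    - {"gripper":1,"translation":[0,0,0],"rot":[0,0,0]}
    - {"gripper":1,"translation":[0,0,0],"rot":[0,0,0]}
    - {"gripper":1,"translation":[0,0,0],"rot":[0,0,0]}
  squeeze: 30

```text
clock: 37.45
eef_pos: [0.6296, -0.2886, 0.0589]
orientation: [[-0.963, 0.271, 0.001], [0.271, 0.963, -0.001], [-0.002, -0.001, -1.0]]
force: [0.1, -0.3, -0.2]
finger_gap: 0.0255
gripper_force: 0.0
```

Request:
jog_arm:
  steps:
    - {"gripper":1,"translation":[0,0,0],"rot":[0,0,0]}
    - {"gripper":1,"translation":[0,0,0],"rot":[0,0,0]}
    - {"gripper":1,"translation":[0,0,0],"rot":[0,0,0]}
    - {"gripper":1,"translation":[0,0,0],"rot":[0,0,0]}
    - {"gripper":1,"translation":[0,0,0],"rot":[0,0,0]}

```text
clock: 37.87
eef_pos: [0.6293, -0.2889, 0.0587]
orientation: [[-0.963, 0.271, 0.0], [0.271, 0.963, -0.002], [-0.001, -0.001, -1.0]]
force: [-1.7, -1.2, 3.4]
finger_gap: 0.0135
gripper_force: 33.8
```

```bash
python3 -c "
from h import *
s=st();print(np.array(s['torque']))"
```

```text
t 37.87 pos [ 0.6293 -0.2889  0.0587] yaw 164.28 tilt [ 0.0003 -0.0015] gap 0.013497412458729277 F [-1.7091 -1.2175  3.3721] 33.76842498779297
[-0.1212  0.305   0.0099]
```

Request:
jog_arm:
  steps:
    - {"gripper":1,"translation":[0,0,0],"rot":[0,0,5]}
    - {"gripper":1,"translation":[0,0,0],"rot":[0,0,5]}
    - {"gripper":1,"translation":[0,0,0],"rot":[0,0,5]}
    - {"gripper":1,"translation":[0,0,0],"rot":[0,0,5]}
    - {"gripper":1,"translation":[0,0,0],"rot":[0,0,5]}

```text
clock: 38.28
eef_pos: [0.6292, -0.2891, 0.0587]
orientation: [[-0.755, 0.656, 0.0], [0.656, 0.755, -0.002], [-0.001, -0.001, -1.0]]
force: [-2.3, -2.1, 3.6]
finger_gap: 0.0134
gripper_force: 33.8
```

Request:
jog_arm:
  steps:
    - {"gripper":1,"translation":[0,0,0],"rot":[0,0,5]}
    - {"gripper":1,"translation":[0,0,0],"rot":[0,0,5]}
    - {"gripper":1,"translation":[0,0,0],"rot":[0,0,5]}
    - {"gripper":1,"translation":[0,0,0],"rot":[0,0,5]}
    - {"gripper":1,"translation":[0,0,0],"rot":[0,0,5]}

```text
clock: 38.7
eef_pos: [0.629, -0.2893, 0.0587]
orientation: [[-0.407, 0.913, -0.0], [0.913, 0.407, -0.002], [-0.002, -0.001, -1.0]]
force: [-2.9, -2.7, 4.6]
finger_gap: 0.0132
gripper_force: 33.8
```

Request:
jog_arm:
  steps:
    - {"gripper":1,"translation":[0,0,0],"rot":[0,0,5]}
    - {"gripper":1,"translation":[0,0,0],"rot":[0,0,5]}
    - {"gripper":1,"translation":[0,0,0],"rot":[0,0,5]}
    - {"gripper":1,"translation":[0,0,0],"rot":[0,0,5]}
    - {"gripper":1,"translation":[0,0,0],"rot":[0,0,5]}

```text
clock: 39.12
eef_pos: [0.6287, -0.2894, 0.0586]
orientation: [[0.017, 1.0, -0.001], [1.0, -0.017, -0.002], [-0.002, -0.001, -1.0]]
force: [-3.8, -2.7, 4.8]
finger_gap: 0.0135
gripper_force: 33.9
```

Request:
jog_arm:
  steps:
    - {"gripper":1,"translation":[0,0,0],"rot":[0,0,5]}
    - {"gripper":1,"translation":[0,0,0],"rot":[0,0,5]}
    - {"gripper":1,"translation":[0,0,0],"rot":[0,0,5]}
    - {"gripper":1,"translation":[0,0,0],"rot":[0,0,5]}
    - {"gripper":1,"translation":[0,0,0],"rot":[0,0,0]}

```text
clock: 39.53
eef_pos: [0.6285, -0.2893, 0.0587]
orientation: [[0.357, 0.934, -0.002], [0.934, -0.357, -0.002], [-0.002, -0.001, -1.0]]
force: [-3.5, -1.6, 5.4]
finger_gap: 0.0135
gripper_force: 33.9
```

```bash
python3 -c "
from h import *
s=st();print(np.array(s['torque']));dialm();lm('dimmer','wrist');lm('dial_grip','wrist')"
```

```text
t 39.53 pos [ 0.6285 -0.2893  0.0587] yaw 69.1 tilt [-0.0017 -0.002 ] gap 0.013462848231739719 F [-3.5109 -1.6214  5.3546] 33.93795669078827
[-0.3952  0.687  -0.0732]
green [ 655.0706 -243.4774] 195 [ 655.  -243.6   15.6    4.5   58.4]
white 108 [ 633.8256 -274.3232] [ 633.7 -274.5   18.9    1.    69.1]
white 670 [ 655.3735 -290.6922] [ 655.1 -289.6   29.5    9.4   85.7]
white 415 [ 607.5585 -273.6789] [ 608.2 -273.3   24.6    7.2   55.6]
white 350 [ 619.9796 -312.0431] [ 619.7 -311.3   20.3   12.3   -0.4]
dimmer [ 0.6348 -0.2856  0.0002] 0.91
dial_grip [ 0.6322 -0.2895  0.0743] 0.8
```

Request:
jog_arm:
  steps:
    - {"gripper":1,"translation":[0,0,0],"rot":[0,0,5]}
    - {"gripper":1,"translation":[0,0,0],"rot":[0,0,4.8]}
    - {"gripper":1,"translation":[0,0,0],"rot":[0,0,0]}
    - {"gripper":1,"translation":[0,0,0],"rot":[0,0,0]}
    - {"gripper":1,"translation":[0,0,0],"rot":[0,0,0]}

```text
clock: 40.1
eef_pos: [0.6284, -0.2893, 0.0587]
orientation: [[0.508, 0.861, -0.002], [0.861, -0.508, -0.002], [-0.003, -0.001, -1.0]]
force: [-5.4, -2.5, 5.4]
finger_gap: 0.0133
gripper_force: 34.0
```

```bash
python3 -c "
from h import *
s=st();dialm()
im=cv2.imread('pics/dial_last.png');k=calibration('wrist');print(topix([[.629,-.288,.038],[.655,-.2435,.038],[.629,-.288,.082]],k))
# scale ring ticks: fit dark tick directions on the box-top plane
g=cv2.cvtColor(im,cv2.COLOR_BGR2GRAY)
uv=np.indices(g.shape)[::-1].reshape(2,-1).T;P=toworld(uv,k,.038)[:,:2].reshape(*g.shape,2)*1000
best=None
m=(np.hypot(P[...,0]-629,P[...,1]+288)<80)
bw=((g<190)&m).astype(np.uint8)
n,l,st_,cc=cv2.connectedComponentsWithStats(bw)
for i in range(1,n):
    if 15<st_[i,4]<250: print('tick',rect(l==i,k,.038),st_[i,4])
"
```

```text
t 40.1 pos [ 0.6284 -0.2893  0.0587] yaw 59.48 tilt [-0.0019 -0.0019] gap 0.013324212674347469 F [-5.4407 -2.4591  5.4375] 33.97830069065094
green [ 654.938  -243.4857] 205 [ 654.8 -243.7   14.9    4.2   59.5]
white 107 [ 635.8639 -275.3775] [ 635.8 -275.5   18.9    1.    59.5]
white 642 [ 654.7258 -294.4273] [ 654.5 -293.6   30.2    9.6   75.6]
white 375 [ 610.6086 -269.6448] [ 611.3 -269.4   21.7    7.2   46. ]
white 14 [ 603.5892 -277.9119] [ 603.5 -278.1    3.5    1.1   16.9]
white 348 [ 616.1111 -310.3017] [ 615.8 -309.6   20.3   12.4   -8.7]
[[262.8564 232.292 ]
 [262.5853 153.2945]
 [263.0094 270.4627]]
tick [ 671.1 -260.3    8.8    1.8   32. ] 47
tick [ 678.7 -282.2    8.7    1.8    5.6] 42
tick [ 676.  -304.9    8.5    1.8  -20.1] 40
tick [ 580.  -274.6    9.4    2.3  -15.2] 45
tick [ 663.4 -324.3    8.7    1.9  -45.8] 37
```

Request:
jog_arm:
  steps:
    - {"gripper":0.8,"translation":[0,0,0],"rot":[0,0,0]}
    - {"gripper":0.5,"translation":[0,0,0],"rot":[0,0,0]}
    - {"gripper":0.2,"translation":[0,0,0],"rot":[0,0,0]}
    - {"gripper":0,"translation":[0,0,0],"rot":[0,0,0]}
    - {"gripper":0,"translation":[0,0,0],"rot":[0,0,0]}

```text
clock: 40.57
eef_pos: [0.6291, -0.2879, 0.0575]
orientation: [[0.508, 0.861, -0.0], [0.861, -0.508, -0.0], [-0.0, -0.0, -1.0]]
force: [0.8, 0.0, -0.6]
finger_gap: 0.0646
gripper_force: 0.0
```

Request:
jog_arm:
  steps:
    - {"gripper":0,"translation":[0,0,-10],"rot":[0,0,0]}
    - {"gripper":0,"translation":[0,0,-20],"rot":[0,0,0]}
    - {"gripper":0,"translation":[0,0,-35],"rot":[0,0,0]}
    - {"gripper":0,"translation":[0,0,-35],"rot":[0,0,0]}
    - {"gripper":0,"translation":[0,0,-35],"rot":[0,0,0]}

```text
clock: 40.98
eef_pos: [0.629, -0.288, 0.1948]
orientation: [[0.508, 0.861, -0.0], [0.861, -0.508, -0.0], [-0.0, 0.0, -1.0]]
force: [0.3, -1.0, -0.1]
finger_gap: 0.0855
gripper_force: 0.0
```

Request:
jog_arm:
  steps:
    - {"gripper":0,"translation":[-30,0,-20],"rot":[0,0,0]}
    - {"gripper":0,"translation":[-30,0,-20],"rot":[0,0,0]}
    - {"gripper":0,"translation":[0,0,0],"rot":[0,0,0]}
    - {"gripper":0,"translation":[0,0,0],"rot":[0,0,0]}
    - {"gripper":0,"translation":[0,0,0],"rot":[0,0,0]}

```text
clock: 41.4
eef_pos: [0.5985, -0.3395, 0.2328]
orientation: [[0.508, 0.861, -0.0], [0.861, -0.508, 0.0], [0.0, -0.0, -1.0]]
force: [-0.4, -0.1, -0.1]
finger_gap: 0.0858
gripper_force: 0.0
```

```bash
python3 -c "
from h import *
s=st();dialm();blocks();lm('block1','wrist');lm('pocket1','wrist')
snapshot('side');lm('block1','side');lm('cover_eye','side');lm('cover','side');snapshot('scene');lm('block1','scene')"
```

```text
t 41.4 pos [ 0.5985 -0.3395  0.2328] yaw 59.44 tilt [-0.0001  0.0003] gap 0.0857601937499506 F [-0.3719 -0.0773 -0.0526] 0.0
green [ 655.0473 -243.2142] 54 [ 654.9 -243.5   13.6    3.4   59.5]
white 649 [ 633.2837 -296.5273] [ 630.2 -290.1   59.7   55.8    4.7]
white 42 [ 636.1998 -275.0878] [ 636.1 -275.2   19.6    1.    59.5]
block1 [0.361  0.0942 0.0002] 0.8
block1 [ 0.3666 -0.0138 -0.0003] 0.79
block1 [0.6339 0.0206 0.0069] 0.78
block1 [ 0.6286 -0.0276  0.0019] 0.65
block1 [ 0.625  -0.0767  0.005 ] 0.46
cover_eye [0.6192 0.2907 0.1335] 0.74
cover_eye [ 0.4692 -0.4964  0.0005] 0.33
cover [0.6174 0.2891 0.092 ] 0.78
block1 [ 0.3667 -0.0157  0.002 ] 0.68
block1 [0.6282 0.0266 0.0076] 0.62
block1 [0.3585 0.0927 0.0013] 0.56
block1 [ 0.6274 -0.0275  0.0064] 0.5
block1 [ 0.4653 -0.4953  0.0005] 0.45
```

Request:
jog_arm:
  steps:
    - {"gripper":0,"translation":[30,0,-15],"rot":[0,0,0]}
    - {"gripper":0,"translation":[30,-15,-10],"rot":[0,0,0]}
    - {"gripper":0,"translation":[30,-15,0],"rot":[0,0,0]}
    - {"gripper":0,"translation":[30,-15,0],"rot":[0,0,0]}
    - {"gripper":0,"translation":[30,-15,0],"rot":[0,0,0]}

```text
clock: 42.37
eef_pos: [0.6233, -0.179, 0.2584]
orientation: [[0.508, 0.861, 0.001], [0.861, -0.508, -0.001], [-0.0, 0.001, -1.0]]
force: [1.4, 0.3, -0.1]
finger_gap: 0.0854
gripper_force: 0.0
```

Request:
jog_arm:
  steps:
    - {"gripper":0,"translation":[0,0,0],"rot":[0,0,0]}
    - {"gripper":0,"translation":[0,0,0],"rot":[0,0,0]}
    - {"gripper":0,"translation":[0,0,0],"rot":[0,0,0]}
    - {"gripper":0,"translation":[0,0,0],"rot":[0,0,0]}
    - {"gripper":0,"translation":[0,0,0],"rot":[0,0,0]}

```text
clock: 42.78
eef_pos: [0.6231, -0.1816, 0.2578]
orientation: [[0.51, 0.86, -0.0], [0.86, -0.51, -0.001], [-0.001, 0.0, -1.0]]
force: [-0.2, -0.5, 0.5]
finger_gap: 0.0854
gripper_force: 0.0
```

```bash
python3 -c "
from h import *
st();blocks();lm('block1','wrist');lm('pocket1','wrist')
k=calibration('wrist');im=snapshot('wrist');h=cv2.cvtColor(im,cv2.COLOR_RGB2HSV)
o=((h[...,1]>140)&(h[...,0]<20)&(h[...,2]>110)).astype(np.uint8);n,l,s,c=cv2.connectedComponentsWithStats(o)
for i in range(1,n):
  if s[i,4]>40: print('orange',rect(l==i,k,.042),s[i,4])
"
```

```text
t 42.78 pos [ 0.6231 -0.1816  0.2578] yaw 59.37 tilt [-0.0001 -0.0008] gap 0.08542543622431822 F [-0.2087 -0.4604  0.4915] 0.0
0.93 rect z14 [628.7  25.6  69.3  47.6   0.9] rib z36 [628.5  23.1  35.2  14.7  89.7] sat 27.5
0.91 rect z14 [368.  -19.8  73.7  55.5 -61.6] rib z36 [373.3 -17.6  40.   23.3  25.1] sat 160.0
0.76 rect z14 [628.6 -23.1  67.   42.8  -0.7] rib z36 [628.4 -23.6  32.5  14.7  89.8] sat 28.0
0.76 rect z14 [390.3  80.1  38.2  17.5  43.3] rib z36  sat 131.0
0.68 rect z14 [628.3 -73.5  67.   39.8  -1.2] rib z36 [628.  -72.2  30.2  14.7  89.7] sat 27.0
block1 [ 0.6261 -0.0693 -0.0012] 0.82
block1 [ 0.6315 -0.0298  0.0036] 0.76
block1 [0.6296 0.0229 0.0085] 0.7
block1 [ 0.3733 -0.0176 -0.0026] 0.56
pocket1 [ 0.6273 -0.0738  0.0039] 0.82
pocket1 [ 0.6202 -0.1238  0.0054] 0.74
pocket1 [ 0.6276 -0.0265  0.0062] 0.69
orange [629.3  20.2  34.4  14.3  89.1] 427
orange [629.1 -25.3  31.8  14.4  89. ] 355
orange [629.  -73.1  29.6  13.9  89.1] 291
orange [379.6 -19.7  39.1  22.9  25.1] 446
```

All three blocks measure flat and square in their pockets, the dial is on the green tick and the cover is hanging. I'm handing in.

```bash
python3 -c "
from bench import workorder
print(workorder.hand_in())"
```

```text
the job is handed in; nothing more can be done
None
```

I handed the job in at about 43 s: the cover hangs on the peg, the three blocks on the table sit flat in pockets 2, 3 and 4, and the dial points at the green tick, but I viewed 16 pictures, over the limit of 14.

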